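Carousel test of newly delivered cameras

ROBOT

A 6-joint arm with a two-finger parallel gripper is mounted at the origin on the work surface. World frame = base frame: x ahead of the robot, y to its left, z up, the work surface at z = 0. Lengths are in mm, angles in degrees, forces in N, time in s.
With the tool pointing down it reaches from about 250 to 775 mm from the base axis. Payload 4 kg.
Tool frame: the origin (TCP) lies midway between the tips of the shut fingers; the grasp point (between the pads) lies 19 mm behind it; z points along the fingers, x is the direction in which the jaws open and shut, and the axes are right-handed (so a half turn about z gives the same grasp; the last joint's range is limited). The gripper opens to 94 mm and grips with 3 to 60 N. Pads are 16 mm wide; open, the fingers measure 119 mm over their backs; the gripper's body (75 mm by 177 mm) begins 78 mm behind the grasp point.
Start: joints at [-78.157, 4.996, 78.535, -0, 96.463, -5.907], TCP at [167.675, -523.837, 205.506] pointing down, gripper open.
Joint ranges: [-177.83, 177.83], [-43.37, 116.18], [15.69, 146.23], [-61.86, 241.86], [9.47, 152.12], [-147.06, 147.06]. Speed limits (degrees/s): [159.86, 159.86, 180, 180, 180, 180].

INTERFACE

Orientations are given as a 3x3 rotation matrix whose columns are the frame's x, y, z axes.
In Python, from workcell import ctrl gives the robot as it stands.
- The arm moves only by the tool send_rows, never from a script. Its argument "plan" is text: rows parted by semicolons, each of 7 numbers parted by spaces: the shift along the tool's x, y, z in units of 40 mm (1.0 is 40 mm), then the turn, a rotation vector about the tool's x, y, z in units of 6 degrees (1.0 is 6 degrees), then the closure, from 0 (fully open) to 1 (shut). A call has 1 to 8 rows; each row shifts and turns the commanded pose from where the row before left it, along the tool's axes as they then stand; what a row does not reach is not made up. A row lasts 1/12 s, in which the tool goes at most 41.7 mm and 7.16 degrees, less where a joint would pass 70% of its speed; a pose out of reach is approached as far as the arm can. A call is refused whole if a number of a shift passes 1 or a number of a turn 1, either way. A call with a gripper value outside its range is refused whole. The fingers move at their own pace and stop on an object; "grip_force" is the grip in N (left out, the last holds). Time passes only in rows, so rows that do not move let the fingers close. It gives the time, the measured TCP pose, the force and the opening at its end, in the units of the state.
- ctrl.get_state(): the state, without advancing time (a new reading comes with each control period).
- ctrl.read_camera(name): name is "side" or "top" or "wrist"; returns the picture (480x640x3 uint8, blue, green, red); there is no depth.
- ctrl.camera_params(name): a dict with "fx", "fy", "cx", "cy" (pixels), "distortion" ([k1, k2, p1, p2, k3] as OpenCV has them; the pictures are not rectified), "world_from_camera" (4x4, takes a point from camera to world coordinates); the wrist camera has in their place "T_tool_cam" (4x4, takes a point from camera to tool coordinates, whose origin is the TCP and whose axes are the tool frame's). Camera axes: x right, y up, looking along -z (the intrinsics and any distortion apply to the point x, -y, -z); pixel columns grow to the right and rows downward; lengths in mm; the calibration is good to about 2 mm. A picture is of the moment at which its call begins: read the wrist's pose just before it. camera_params takes no time and is no camera call.
- ctrl.job_done(): hands the job in, once; it reports no verdict.
Trained networks look in the newest picture that a camera, given by its name, has taken for a name from the list of things; names that differ only in an ending like _2 or _b are one class to them, and where a whole thing is asked for, a point or a joint stands for the part that bears it (a point fixed in the world has none). Each returns a list of dicts, best first, with "score" (0 to 1); they miss things now and then, are a little off and sometimes report something else, mostly with a low value. They report only what shows in the picture. A call takes as long as a camera call. They do not tell look-alikes from the thing itself.
- ctrl.search_frame(camera, thing): "uv" ([column, row] in pixels, amid what is visible of it).
- ctrl.regions_of(camera, thing): "region" (480x640 bool, what is visible of it) and "uv" ([column, row] in pixels, amid what is visible of it).
- ctrl.landmark_of(camera, thing): "uv" ([column, row] in pixels: a listed point, or the origin of a listed thing).
The state is a dict: "t": time; "q": joint angles; "qvel": joint speeds; "tau": joint torques, N m; "tcp_pos": TCP position; "eef_rot": TCP orientation; "wrist_force": force on the tool from outside, world axes, zero at the start; "wrist_torque": the same for the moment, N m; "finger_gap": finger opening in mm.
Only numpy, scipy, OpenCV 4.12 (cv2) and the standard library are available. Lean on these libraries where they do the work, as an engineer would, in place of code of your own. Each camera call takes 0.05 s, during which the arm holds its last target. There are 200 camera calls.

TASK

Test the delivered cameras as one batch: first turn the carousel so that its orange knob is at the orange pointer, then, without turning it away again, stand every camera from the black mat on the pad of its own colour, centred, upright, with its lens pointing straight outward, towards the black dot. With the whole batch standing so and let go, press the red button fully down, hold it there a moment and let it come up; then stand all cameras upright in the blue tote. Leave everything else on the bench where it is; if a camera gets knocked out of place on the way, put it right before going on.

Things in the scene. Friction and masses are not known exactly. Their poses are not given: they have to be found in the camera images.
- pivot (a point): centre of the round test carousel, at the height of its disc's top face (32 mm above the bench). The aluminium disc is 280 mm across and 12 mm thick and turns freely about the vertical through this point on a fixed black foot; moving it takes about 0.7 N at the knob (friction stops it soon when let go). The whole carousel is turned and placed differently each time.
- carousel (a joint): angle of the disc, rad, counter-clockwise seen from above; 0 = the disc's orange knob exactly at the fixed orange pointer. It starts 0.3 to 0.9 rad away on the positive side, so it must be turned clockwise by that much
- pointer (a point): the fixed orange pointer, an upright tab 24 mm long, 10 mm wide, rising level with the disc's top, just outside the disc's edge (this point: its inner end, 149 mm from the pivot, at the height of the disc's top)
- knob (a point): the carousel's orange knob: an upright round post 18 mm across, 40 mm tall, standing on the disc 115 mm from the pivot; this point is at its middle height, 20 mm above the disc's top. An orange line runs from it to the disc's edge; it can be gripped or pushed to turn the disc
- pad_red (a point): centre of the red pad, on the disc's top face, 80 mm from the pivot: a flat printed mark 70 mm long (radially) by 50 mm wide, red with a white middle, turning with the disc. A black dot lies 45 mm further out: the lens end goes there, the camera's +x pointing straight away from the pivot. Seen from above the pads run red, blue, yellow, green counter-clockwise, the knob between green and red
- pad_blue (a point): centre of the blue pad, on the disc's top face, 80 mm from the pivot: a flat printed mark 70 mm long (radially) by 50 mm wide, blue with a white middle, turning with the disc. A black dot lies 45 mm further out: the lens end goes there, the camera's +x pointing straight away from the pivot. Seen from above the pads run red, blue, yellow, green counter-clockwise, the knob between green and red
- pad_yellow (a point): centre of the yellow pad, on the disc's top face, 80 mm from the pivot: a flat printed mark 70 mm long (radially) by 50 mm wide, yellow with a white middle, turning with the disc. A black dot lies 45 mm further out: the lens end goes there, the camera's +x pointing straight away from the pivot. Seen from above the pads run red, blue, yellow, green counter-clockwise, the knob between green and red
- pad_green (a point): centre of the green pad, on the disc's top face, 80 mm from the pivot: a flat printed mark 70 mm long (radially) by 50 mm wide, green with a white middle, turning with the disc. A black dot lies 45 mm further out: the lens end goes there, the camera's +x pointing straight away from the pivot. Seen from above the pads run red, blue, yellow, green counter-clockwise, the knob between green and red
- camera_red_mid (a point): small white box camera with a red top: body 60 mm long (its x), 42 mm wide (its y), 48 mm tall (its z), 0.15 to 0.27 kg; this point is its centre, 24 mm above its underside. A black lens barrel 26 mm across sticks out 10 mm from the middle of its +x end face; a black dot on its top is near the lens end. May be absent
- camera_blue_mid (a point): small white box camera with a blue top: body 60 mm long (its x), 42 mm wide (its y), 48 mm tall (its z), 0.15 to 0.27 kg; this point is its centre, 24 mm above its underside. A black lens barrel 26 mm across sticks out 10 mm from the middle of its +x end face; a black dot on its top is near the lens end. May be absent
- camera_yellow_mid (a point): small white box camera with a yellow top: body 60 mm long (its x), 42 mm wide (its y), 48 mm tall (its z), 0.15 to 0.27 kg; this point is its centre, 24 mm above its underside. A black lens barrel 26 mm across sticks out 10 mm from the middle of its +x end face; a black dot on its top is near the lens end. May be absent
- camera_green_mid (a point): small white box camera with a green top: body 60 mm long (its x), 42 mm wide (its y), 48 mm tall (its z), 0.15 to 0.27 kg; this point is its centre, 24 mm above its underside. A black lens barrel 26 mm across sticks out 10 mm from the middle of its +x end face; a black dot on its top is near the lens end. May be absent
- button (a joint): travel of the red button, m: 0 = up, 0.008 = fully down; a spring brings it back up; it takes about 5 N to hold it fully down
- button_top (a point): centre of the top face of the red push button, 32 mm across, that moves straight down 8 mm. It sits in a black housing on a grey test console (70 by 90 mm, 45 mm tall) that stands beyond the carousel, to its left or right; a yellow bin of screws, 45 mm tall, stands on the other side
- tote_in (a point): centre of the inner floor of the blue open tote, 4 mm above the bench, axes along the world's. Inside it is 232 mm (x) by 222 mm (y); its walls are 4 mm thick and rise 36 mm above the bench. It stands to the left or the right of the carousel, the black delivery mat (235 by 220 mm, 3 mm thick) with the cameras on the other side
- tape: yellow roll of tape standing on its flat side, 90 mm across, 48 mm tall; bystander, origin under its centre
- adapter: black power adapter 70 x 40 x 30 mm lying between the robot and the carousel; bystander, origin under its centre
- screwdriver: screwdriver with a red handle, lying beyond the carousel; bystander, origin underneath it
- red_carton: red carton 110 x 160 x 60 mm; bystander, origin under its centre
- spool: grey spool 44 mm across, 30 mm tall, standing between the robot and the carousel; bystander, origin under its centre
- blue_carton: blue carton 70 x 100 x 50 mm; bystander, origin under its centre
There are look-alikes about, which are no part of the job. Of the things that look like the part that bears button, the smaller one is meant. What is shaped like the part that bears camera_red_mid but purple is not meant.

How it is judged:
By the outcome, as a careful person would: the job done as asked, in the order asked, and still so for the second after the job is handed in, with the robot touching nothing.
Of camera_red, camera_blue, camera_yellow, camera_green only 3 to 4 are there at a start; the rules pass over those that are not, and their reading is None.
At some moment in a run one of camera_red, camera_blue, camera_yellow, camera_green may be knocked a few centimetres aside while the robot is not near it.
It also fails if it takes over 210 s, if anything falls off the work surface, if the arm or the gripper's body presses on something with over 40 N, if the wrist force passes 120 N, or if a joint passes its speed limit or range.

## Working session

There is one attempt and no reset: what is moved stays moved. The work goes in short steps, Python scripts to look and compute and a tool call to move; the robot and the scene stay as the last step left them, time stands still between calls to the robot, and variables do not carry over. Pictures are saved under pics/ and viewed, about 12 in all and at most 16, crops included, and the job is handed in when it is done.

Besides the shell and the picture viewer there is one more tool, called after "Call:" by a JSON object that holds its "op" and its "data". send_rows: Moves the arm, as the interface text tells. Its arguments: {"type":"object","properties":{"plan":{"type":"string"},"grip_force":{"type":"number"}},"required":["plan"]}

```bash
ls; mkdir -p pics; python3 - <<'E'
from workcell import ctrl
import cv2,numpy as np
for c in("top","side"):
    im=ctrl.read_camera(c); cv2.imwrite(f"pics/{c}0.png",im)
    p=ctrl.camera_params(c); print(c,{k:(np.round(v,3).tolist()) for k,v in p.items()})
print({k:np.round(v,2).tolist() for k,v in ctrl.camera_params("wrist").items()})
print(ctrl.get_state())
E
```

```text
pics
top {'fx': 575.423, 'fy': 575.423, 'cx': 313.446, 'cy': 242.605, 'distortion': [-0.145, 0.0, 0.0, 0.0, 0.0], 'world_from_camera': [[0.003, 0.983, -0.186, 265.355], [-1.0, 0.002, -0.006, -37.389], [-0.006, 0.186, 0.983, 1457.565], [0.0, 0.0, 0.0, 1.0]]}
side {'fx': 508.807, 'fy': 508.807, 'cx': 327.816, 'cy': 236.778, 'distortion': [0.04, 0.0, 0.0, 0.0, 0.0], 'world_from_camera': [[-0.755, 0.473, -0.454, -39.479], [-0.655, -0.551, 0.516, 624.641], [-0.006, 0.688, 0.726, 1002.489], [0.0, 0.0, 0.0, 1.0]]}
{'fx': 365.17, 'fy': 365.17, 'cx': 318.87, 'cy': 238.4, 'distortion': [-0.05, 0.0, 0.0, 0.0, 0.0], 'T_tool_cam': [[1.0, -0.0, -0.0, -0.34], [-0.0, -0.96, -0.29, -84.02], [-0.0, 0.29, -0.96, -178.24], [0.0, 0.0, 0.0, 1.0]]}
{'t': 0.1, 'q': array([-7.81570074e+01,  5.03449925e+00,  7.86121013e+01,  2.59600397e-04,
        9.64650381e+01, -5.90747936e+00]), 'qvel': array([ 0.01512767,  0.04894907, -0.16231034,  0.07610344, -0.06701915,
        0.08834592]), 'tau': array([ 2.11079350e-03, -3.41253018e+01, -3.03301120e+01,  7.19434186e-02,
        3.04389792e-02, -1.01359753e-04]), 'tcp_pos': array([ 167.57427829, -523.34159839,  204.46009809]), 'eef_rot': array([[ 3.04872243e-01, -9.52393175e-01, -3.95477619e-04],
       [-9.52391286e-01, -3.04872431e-01,  1.90791047e-03],
       [-1.93765113e-03, -2.05019506e-04, -9.99998102e-01]]), 'wrist_force': array([-0.37405624, -0.16371543,  0.02180348]), 'wrist_torque': array([ 0.02156139,  0.00192532, -0.02210142]), 'finger_gap': 94.15247371350134}
```

View pics/top0.png

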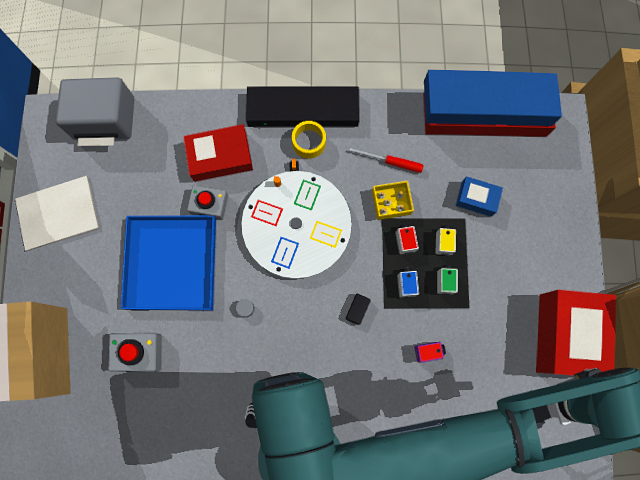

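View pics/side0.png

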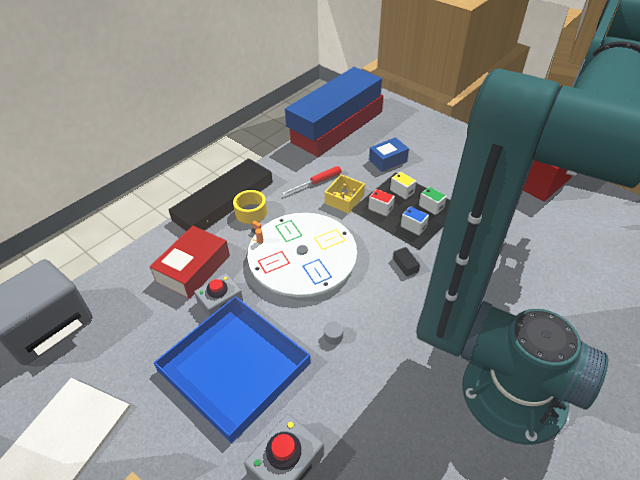

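```bash
cat > h.py <<'E'
from workcell import ctrl
import cv2,numpy as np
def pose(cam):
    p=ctrl.camera_params(cam); K=np.array([[p["fx"],0,p["cx"]],[0,p["fy"],p["cy"]],[0,0,1]]); D=np.array(p["distortion"])
    if cam=="wrist":
        s=ctrl.get_state(); T=np.eye(4); T[:3,:3]=s["eef_rot"]; T[:3,3]=s["tcp_pos"]; T=T@p["T_tool_cam"]
    else: T=np.array(p["world_from_camera"])
    return K,D,T
def toworld(P,uv,z):
    K,D,T=P; u=cv2.undistortPoints(np.array([[uv]],float),K,D)[0,0]
    d=T[:3,:3]@np.array([u[0],-u[1],-1.]); o=T[:3,3]; return (o+d*(z-o[2])/d[2])[:2]
def topix(P,X):
    K,D,T=P; c=T[:3,:3].T@(np.array(X,float)-T[:3,3]); 
    return cv2.projectPoints(np.array([[c[0],-c[1],-c[2]]]),np.zeros(3),np.zeros(3),K,D)[0][0,0]
def find(cam,thing,z,P=None,n=2):
    P=P or pose(cam); return [(round(r["score"],2),np.round(r["uv"],1),np.round(toworld(P,r["uv"],z),1)) for r in ctrl.landmark_of(cam,thing)[:n]]
E
cat > m1.py <<'E'
from h import *
Z=dict(pivot=32,pointer=32,knob=52,pad_red=32,pad_blue=32,pad_yellow=32,pad_green=32,camera_red_mid=27,camera_blue_mid=27,camera_yellow_mid=27,camera_green_mid=27,button_top=53,tote_in=4)
for t,z in Z.items():
    for c in("top","side"):
        print(t,c,[(r[0],r[1].tolist(),r[2].tolist()) for r in find(c,t,z)])
E
python3 m1.py
```

```text
pivot top [(0.81, [298.6, 222.2], [587.6, 9.7])]
pivot side [(0.74, [299.6, 248.7], [595.2, 13.3]), (0.51, [379.4, 203.5], [542.3, -256.5])]
pointer top [(0.77, [292.6, 165.7], [738.0, 26.5])]
pointer side [(0.81, [262.4, 226.7], [725.3, 20.2])]
knob top [(0.6, [276.1, 181.8], [688.4, 67.1])]
knob side [(0.76, [258.9, 239.9], [682.0, 71.6]), (0.45, [247.6, 214.2], [773.8, 25.6])]
pad_red top [(0.94, [264.8, 212.9], [611.9, 96.2])]
pad_red side [(0.94, [269.3, 260.3], [626.2, 91.8])]
pad_blue top [(0.56, [281.9, 250.7], [514.1, 51.1])]
pad_blue side [(0.95, [320.0, 271.3], [505.5, 35.5])]
pad_yellow top [(0.7, [325.5, 233.9], [557.4, -58.6])]
pad_yellow side [(0.74, [329.0, 239.2], [559.8, -61.2]), (0.58, [415.6, 216.8], [435.6, -277.8])]
pad_green top [(0.7, [306.3, 197.0], [653.9, -9.5]), (0.64, [266.6, 214.6], [607.4, 91.5])]
pad_green side [(0.97, [287.6, 230.0], [665.4, -14.9]), (0.47, [270.0, 263.2], [618.0, 97.4])]
camera_red_mid top [(0.95, [427.0, 351.6], [262.8, -309.0]), (0.81, [406.1, 244.1], [532.5, -263.1])]
camera_red_mid side [(0.55, [380.0, 203.5], [544.1, -262.1])]
camera_blue_mid top [(0.56, [410.5, 282.7], [434.1, -271.8])]
camera_blue_mid side [(0.88, [414.6, 221.4], [430.0, -265.9]), (0.25, [382.1, 200.9], [546.1, -274.6])]
camera_yellow_mid top [(0.93, [443.6, 241.4], [539.6, -359.6]), (0.61, [221.6, 157.3], [763.3, 213.6])]
camera_yellow_mid side [(0.76, [404.6, 187.3], [531.5, -363.6])]
camera_green_mid top [(0.96, [447.6, 280.3], [440.0, -366.1]), (0.56, [445.9, 239.3], [545.1, -365.8])]
camera_green_mid side [(0.89, [434.6, 199.3], [437.4, -376.1])]
button_top top [(0.64, [206.5, 197.9], [646.1, 243.6]), (0.54, [126.4, 354.4], [251.2, 429.5])]
button_top side [(0.72, [214.3, 283.4], [658.9, 238.6]), (0.6, [283.0, 446.1], [269.3, 403.9])]
tote_in top [(0.88, [167.9, 260.8], [491.7, 348.0])]
tote_in side [(0.86, [233.2, 364.4], [490.7, 338.1]), (0.59, [418.5, 219.0], [438.2, -301.8])]
```

Call:
{"op": "send_rows", "data": {"plan": "-.57 -.79 0 0 0 0 0;-.57 -.79 0 0 0 0 0;-.57 -.79 0 0 0 0 0;-.57 -.79 0 0 0 0 0;-.57 -.79 0 0 0 0 0;-.57 -.79 0 0 0 0 0;-.57 -.79 0 0 0 0 0;-.57 -.79 0 0 0 0 0"}}

```text
t: 2.07
tcp_pos: [353.6, -271.4, 205.8]
eef_rot: [[0.304, -0.953, 0.001], [-0.953, -0.304, -0.001], [0.001, -0.0, -1.0]]
wrist_force: [0.0, -0.1, -0.8]
finger_gap: 93.8
```

Call:
{"op": "send_rows", "data": {"plan": "-.57 -.79 0 0 0 0 0;-.57 -.79 0 0 0 0 0;-.57 -.79 0 0 0 0 0;-.57 -.79 0 0 0 0 0;-.57 -.79 0 0 0 0 0;-.57 -.79 0 0 0 0 0;-.57 -.79 0 0 0 0 0;-.57 -.79 0 0 0 0 0"}}

```text
t: 2.73
tcp_pos: [538.8, -20.4, 205.7]
eef_rot: [[0.305, -0.952, 0.001], [-0.952, -0.305, -0.0], [0.0, -0.0, -1.0]]
wrist_force: [-0.2, -1.0, 0.1]
finger_gap: 93.8
```

Call:
{"op": "send_rows", "data": {"plan": "-.57 -.79 0 0 0 0 0;0 0 0 0 0 -1 0;0 0 0 0 0 -1 0;0 0 0 0 0 0 0;0 0 0 0 0 0 0;0 0 0 0 0 0 0"}}

```text
t: 3.23
tcp_pos: [561.0, 8.8, 205.6]
eef_rot: [[0.494, -0.87, 0.0], [-0.87, -0.494, -0.0], [0.0, -0.0, -1.0]]
wrist_force: [0.5, -0.0, -0.9]
finger_gap: 94.0
```

```bash
python3 - <<'E'
from h import *
s=ctrl.get_state(); print(s["t"],s["tcp_pos"],s["q"],s["eef_rot"][:,0],s["qvel"])
cv2.imwrite("pics/w1.png",ctrl.read_camera("wrist"))
E
```

```text
3.2333 [561.01117462   8.80246421 205.55887762] [-4.88535671e+00  6.40676410e+00  7.69949237e+01 -8.63964510e-03
  9.65884124e+01  5.55175074e+01] [ 4.93883329e-01 -8.69528153e-01  2.21297167e-04] [-0.33614845 -0.31492921  0.13527326 -0.01341605 -0.05285524 -0.50563762]
```

View pics/w1.png

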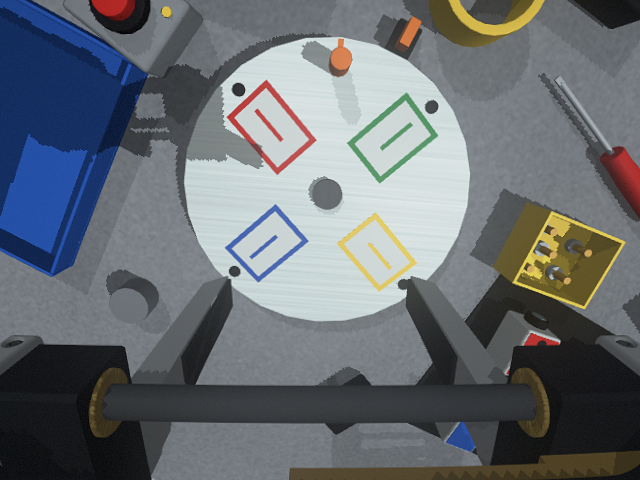

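```bash
cat >> h.py <<'E'
HS=dict(red=[(0,6),(172,180)],blue=[(105,125)],yellow=[(21,32)],green=[(50,85)],orange=[(8,17)])
def mask(im,col,smin=100,vmin=70):
    h=cv2.cvtColor(im,cv2.COLOR_BGR2HSV); m=np.zeros(h.shape[:2],np.uint8)
    for a,b in HS[col]: m|=cv2.inRange(h,(a,smin,vmin),(b,255,255))
    return m
def blobs(m,amin=30):
    cs,_=cv2.findContours(m,cv2.RETR_EXTERNAL,cv2.CHAIN_APPROX_NONE)
    return sorted([c for c in cs if cv2.contourArea(c)>amin],key=cv2.contourArea)[::-1]
def pads(im,P,near=(588,11),R=130,amin=300):
    out={}
    for col in("red","blue","yellow","green"):
        best=None
        for c in blobs(mask(im,col,70),amin):
            w=np.array([toworld(P,p,32) for p in c[:,0].astype(float)],np.float32)
            (ctr,sz,ang)=cv2.minAreaRect(w)
            if np.hypot(*(np.array(ctr)-near))<R and 35<max(sz)<95 and min(sz)>25: 
                best=(np.array(ctr),sz,cv2.boxPoints(((ctr),sz,ang))); break
        out[col]=best
    return out
def carousel(im,P,near=(588,11)):
    p=pads(im,P,near); C=np.array([p[k][0] for k in p if p[k]]); 
    for k in p: print(k,None if p[k] is None else (p[k][0].round(1),np.round(p[k][1],1)))
    return p
E
python3 - <<'E'
from h import *
im=cv2.imread("pics/w1.png");P=pose("wrist")
p=carousel(im,P)
if all(p.values()):
    a=np.array([p[k][0] for k in("red","blue","yellow","green")]); 
    x1=(a[0]+a[2])/2;x2=(a[1]+a[3])/2; piv=a.mean(0); print("mid",x1,x2,"r",np.hypot(*(a-piv).T),"ang",np.degrees(np.arctan2(*(a-piv).T[::-1])))
m=cv2.cvtColor(im,cv2.COLOR_BGR2GRAY)
print("hub",toworld(P,(327,193),40))
for c in blobs(mask(im,"orange"),40):
    q=c[:,0]; print("orange",cv2.contourArea(c),q.mean(0),toworld(P,q.mean(0),32),toworld(P,q.mean(0),52),toworld(P,q.mean(0),72))
    print(cv2.boundingRect(c))
# disc edge: hull of bright low-sat region
h=cv2.cvtColor(im,cv2.COLOR_BGR2HSV); b=cv2.inRange(h,(0,0,165),(180,45,255)); c=blobs(b)[0]
hp=cv2.convexHull(c)[:,0].astype(float); w=np.array([toworld(P,x,32) for x in hp],np.float32); print(cv2.minEnclosingCircle(w),cv2.fitEllipse(w))
cv2.imwrite("pics/w1c.png",cv2.resize(im[0:130,260:470],None,fx=3.5,fy=3.5))
E
```

```text
red (array([613.6,  89.3]), array([69.8, 49.8]))
blue (array([511.1,  41.8]), array([49.9, 69.8]))
yellow (array([558.6, -60.7]), array([69.9, 49.9]))
green (array([661.3, -13. ]), array([49.6, 69.6]))
mid [586.09573364  14.29780197] [586.1887207  14.3537693] r [79.86056265 79.88328242 79.94514297 79.951446  ] ang [  69.86897802  159.91968545 -110.17978844  -20.01976549]
hub [587.70753412  15.12144976]
orange 427.0 [340.93617021  57.91489362] [697.39076641  63.92463696] [693.78255221  63.15978753] [690.17433801  62.3949381 ]
(330, 39, 22, 37)
orange 339.5 [408.75342466  31.8630137 ] [745.39790037  23.31356017] [739.06108953  24.85693534] [732.72427869  26.40031051]
(396, 16, 26, 31)
((586.2542114257812, 14.413814544677734), 139.2080535888672) ((586.2459716796875, 14.284980773925781), (277.1039733886719, 277.7883605957031), 76.92744445800781)
```

View pics/w1c.png

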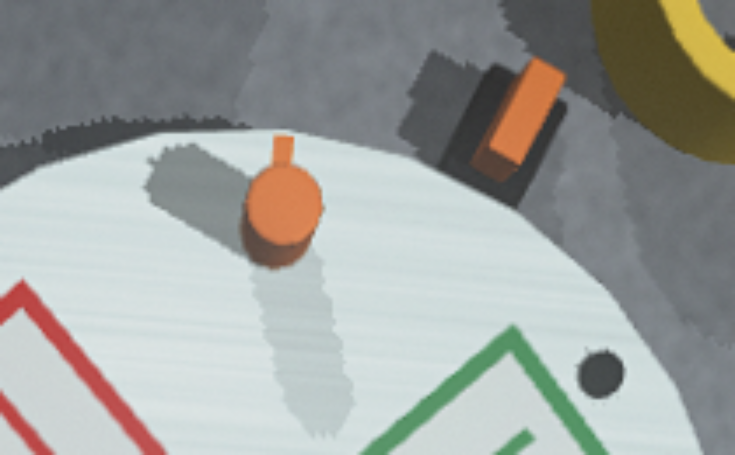

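```bash
python3 - <<'E'
from h import *
P=pose("wrist"); c=np.array([586.15,14.33])
for uv in((404,44.4),(418,18.9)):
    w=toworld(P,uv,32);d=w-c; print(w,np.hypot(*d),np.degrees(np.arctan2(d[1],d[0])))
print(topix(P,[586.15+115*np.cos(np.radians(24.9)),14.33+115*np.sin(np.radians(24.9)),72]))
E
```

```text
[734.74462972  21.42944411] 148.76412903467886 2.735355261118968
[758.20790996  21.97626079] 172.22772623503548 2.544552648920176
[340.731744    57.33387862]
```

Call:
{"op": "send_rows", "data": {"plan": "0 0 0 0 0 .78 .5;.034 -.876 0 0 0 0 .5;.034 -.876 0 0 0 0 .5;.034 -.876 0 0 0 0 .5;.034 -.876 0 0 0 0 .5;0 0 .84 0 0 0 .5;0 0 .84 0 0 0 .5;0 0 .84 0 0 0 .5", "grip_force": 10}}

```text
t: 3.95
tcp_pos: [691.7, 63.2, 103.9]
eef_rot: [[0.422, -0.907, 0.002], [-0.907, -0.422, -0.0], [0.001, -0.002, -1.0]]
wrist_force: [0.1, 0.7, -0.5]
finger_gap: 47.9
```

Call:
{"op": "send_rows", "data": {"plan": "0 0 .84 0 0 0 .5;0 0 .84 0 0 0 .5;0 0 0 0 0 0 .5;0 0 0 0 0 0 1;0 0 0 0 0 0 1;0 0 0 0 0 0 1;0 0 0 0 0 0 1;0 0 0 0 0 0 1"}}

```text
t: 4.62
tcp_pos: [690.6, 63.3, 37.9]
eef_rot: [[0.423, -0.906, 0.001], [-0.906, -0.423, -0.0], [0.001, -0.001, -1.0]]
wrist_force: [-1.3, 1.4, 1.4]
finger_gap: 17.6
```

```bash
python3 - <<'E'
from h import *
s=ctrl.get_state(); print(s["t"],s["tcp_pos"],s["finger_gap"],s["eef_rot"][:,0],s["wrist_force"])
c=np.array([586.15,14.33]);d=s["tcp_pos"][:2]-c;print(np.hypot(*d),np.degrees(np.arctan2(d[1],d[0])))
E
```

```text
4.6167 [690.60782266  63.2658132   37.91493052] 17.614420952033363 [ 4.23272620e-01 -9.06002162e-01  6.10226319e-04] [-1.34555031  1.42930894  1.37514957]
115.35228878525244 25.10188623418075
```

Call:
{"op": "send_rows", "data": {"plan": ".226 .009 0 0 0 .748 1;.226 .009 0 0 0 .748 1;.226 .009 0 0 0 .748 1;.226 .009 0 0 0 .748 1;.226 .009 0 0 0 .748 1;0 0 0 0 0 0 1;0 0 0 0 0 0 1;0 0 0 0 0 0 1"}}

```text
t: 5.28
tcp_pos: [701.4, 20.1, 37.9]
eef_rot: [[0.048, -0.999, 0.001], [-0.999, -0.048, -0.0], [0.0, -0.001, -1.0]]
wrist_force: [-0.5, -1.0, 1.2]
finger_gap: 17.9
```

Call:
{"op": "send_rows", "data": {"plan": "0 0 0 0 0 0 .6;0 0 0 0 0 0 .6;0 0 0 0 0 0 .6;0 0 -.9 0 0 0 .6;0 0 -.9 0 0 0 .6;0 .9 -.9 0 0 0 .6;0 .9 -.9 0 0 0 .4;0 .9 -.1 0 0 0 0"}}

```text
t: 5.95
tcp_pos: [609.0, 15.7, 179.0]
eef_rot: [[0.047, -0.999, 0.012], [-0.999, -0.047, -0.001], [0.001, -0.012, -1.0]]
wrist_force: [-1.2, -0.1, 0.8]
finger_gap: 47.9
```

Call:
{"op": "send_rows", "data": {"plan": "0 .9 0 0 0 0 0;0 0 0 0 0 0 0;0 0 0 0 0 0 0"}}

```text
t: 6.2
tcp_pos: [568.6, 14.2, 172.3]
eef_rot: [[0.046, -0.999, -0.0], [-0.999, -0.046, 0.0], [-0.0, 0.0, -1.0]]
wrist_force: [0.5, 0.6, 0.7]
finger_gap: 67.8
```

```bash
cat > chk.py <<'E'
import sys
from h import *
s=ctrl.get_state(); print(s["t"],s["tcp_pos"].round(1),s["eef_rot"][:,0].round(3))
im=ctrl.read_camera("wrist"); n=sys.argv[1]; cv2.imwrite(f"pics/{n}.png",im);P=pose("wrist")
p=carousel(im,P); c=np.array([586.15,14.33])
for k,o in dict(red=45,blue=135,yellow=225,green=315).items():
    if p[k]: d=p[k][0]-c; print(k,"r",np.hypot(*d),"knob ang",(np.degrees(np.arctan2(d[1],d[0]))-o+180)%360-180)
E
python3 chk.py w2
```

```text
6.2 [568.6  14.2 172.3] [ 0.046 -0.999 -0.   ]
red (array([641.3,  73.8]), array([69.9, 49.8]))
blue (array([528.4,  67.7]), array([49.9, 70. ]))
yellow (array([534.4, -45.2]), array([69.9, 49.8]))
green (array([647.5, -39.3]), array([49.8, 69.7]))
red r 81.09757274481815 knob ang 2.1512630276967855
blue r 78.58225802887036 knob ang 2.2472762393200583
yellow r 78.84571352157452 knob ang 3.9920548327399956
green r 81.43303948813846 knob ang 3.8319067949630607
```

View pics/w2.png

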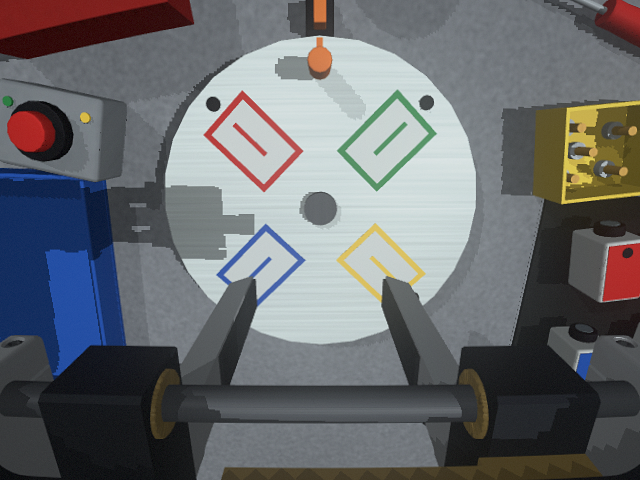

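Call:
{"op": "send_rows", "data": {"plan": "0 0 0 0 0 -1 0;0 0 0 0 0 -1 0;0 0 0 0 0 -1 0;0 0 0 0 0 -1 0;0 0 0 0 0 -1 0;0 0 0 0 0 -1 0;0 0 0 0 0 -1 0;0 0 0 0 0 -1 0"}}

```text
t: 6.92
tcp_pos: [572.4, 13.9, 172.2]
eef_rot: [[0.777, -0.63, 0.001], [-0.63, -0.777, -0.0], [0.001, -0.0, -1.0]]
wrist_force: [0.2, 1.0, -0.4]
finger_gap: 93.9
```

Call:
{"op": "send_rows", "data": {"plan": "0 0 0 0 0 -1 0;0 0 0 0 0 -1 0;0 0 0 0 0 -1 0;0 0 0 0 0 -1 0;0 0 0 0 0 -1 0;0 0 0 0 0 -1 0;0 0 0 0 0 -1 0;0 0 0 0 0 -1 0"}}

```text
t: 7.58
tcp_pos: [572.4, 13.9, 172.2]
eef_rot: [[0.988, 0.156, 0.001], [0.156, -0.988, -0.0], [0.001, 0.0, -1.0]]
wrist_force: [-0.1, -0.3, -0.7]
finger_gap: 94.2
```

Call:
{"op": "send_rows", "data": {"plan": "0 0 0 0 0 -1 0;0 0 0 0 0 -1 0;0 0 0 0 0 -1 0;0 0 0 0 0 -1 0;0 0 0 0 0 -1 0;0 0 0 0 0 -1 0;0 0 0 0 0 0 0;0 0 0 0 0 0 0"}}

```text
t: 8.25
tcp_pos: [571.8, 13.9, 172.2]
eef_rot: [[0.713, 0.701, 0.0], [0.701, -0.713, -0.0], [0.0, 0.0, -1.0]]
wrist_force: [0.5, -0.5, 0.9]
finger_gap: 93.7
```

```bash
python3 chk.py w3; python3 - <<'E'
from h import *
for n in("w2",):
    im=cv2.imread("pics/w2.png"); 
    for c in blobs(mask(im,"orange"),20): print(c[:,0].mean(0),cv2.boundingRect(c),cv2.minAreaRect(c))
E
```

```text
8.25 [571.8  13.9 172.2] [0.713 0.701 0.   ]
red (array([639. ,  74.1]), array([69.4, 50. ]))
blue (array([526.4,  68. ]), array([49.7, 70. ]))
yellow (array([532.2, -44.8]), array([69.9, 50.1]))
green (array([645.1, -38.6]), array([49.3, 69.4]))
red r 79.78777209628446 knob ang 3.5012245720072315
blue r 80.3334464187611 knob ang 3.1068615337650556
yellow r 80.10096609882001 knob ang 2.6208943084782845
green r 79.19101673818373 knob ang 3.0658093517580483
[320.36  57.92] (308, 37, 24, 41) ((321.5, 57.00000762939453), (25.93838882446289, 34.435447692871094), 26.56505012512207)
[319.53846154  13.26923077] (313, 0, 14, 29) ((319.5, 14.0), (28.0, 13.0), 90.0)
```

Call:
{"op": "send_rows", "data": {"plan": "0 0 0 0 0 -.95 0;0 0 0 0 0 -.95 0;0 0 0 0 0 -.95 0;0 0 0 0 0 -.95 0;0 0 0 0 0 -.95 0;0 0 0 0 0 -.95 0;0 0 0 0 0 -.95 0;0 0 0 0 0 -.95 0"}}

```text
t: 8.97
tcp_pos: [570.9, 13.9, 172.4]
eef_rot: [[-0.007, 1.0, 0.0], [1.0, 0.007, -0.0], [-0.0, 0.0, -1.0]]
wrist_force: [-0.2, 0.2, -0.8]
finger_gap: 94.1
```

Call:
{"op": "send_rows", "data": {"plan": "-.92 -.08 -.1 0 0 0 0;-.92 -.08 -.1 0 0 0 0;-.92 -.08 -.1 0 0 0 0;-.92 -.08 -.1 0 0 0 0;-.92 -.08 -.1 0 0 0 0;-.92 -.08 -.1 0 0 0 0;-.92 -.08 -.1 0 0 0 0;-.92 -.08 -.1 0 0 0 0"}}

```text
t: 9.63
tcp_pos: [546.0, -282.6, 204.7]
eef_rot: [[-0.002, 1.0, 0.001], [1.0, 0.002, -0.0], [-0.0, 0.001, -1.0]]
wrist_force: [0.7, 0.1, -0.4]
finger_gap: 93.8
```

Call:
{"op": "send_rows", "data": {"plan": "-.92 -.08 -.1 0 0 0 0;0 0 0 0 0 0 0;0 0 0 0 0 0 0;0 0 0 0 0 0 0;0 0 0 0 0 0 0"}}

```text
t: 10.05
tcp_pos: [543.3, -316.3, 208.2]
eef_rot: [[-0.005, 1.0, -0.0], [1.0, 0.005, 0.001], [0.001, -0.0, -1.0]]
wrist_force: [-0.1, 0.0, 0.1]
finger_gap: 94.0
```

```bash
python3 - <<'E'
from h import *
s=ctrl.get_state(); print(s["t"],s["tcp_pos"].round(1),s["q"].round(0),s["eef_rot"][:,0].round(3))
cv2.imwrite("pics/w4.png",ctrl.read_camera("wrist"))
E
```

```text
10.05 [ 543.3 -316.3  208.2] [ -35.   15.   67.    0.   98. -126.] [-0.005  1.     0.001]
```

View pics/w4.png

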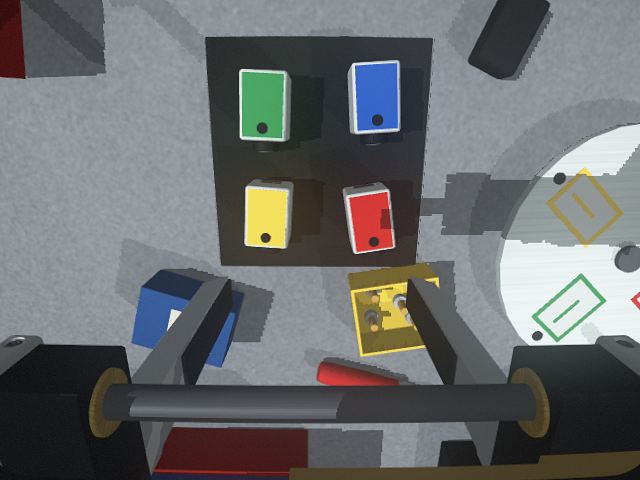

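```bash
cat >> h.py <<'E'
def cams(im,P,ztop,near=None,R=200):
    out={}
    for col in("red","blue","yellow","green"):
        L=[]
        for c in blobs(mask(im,col,110,50),150):
            w=np.array([toworld(P,p,ztop) for p in c[:,0].astype(float)],np.float32)
            m=np.zeros(im.shape[:2],np.uint8); cv2.drawContours(m,[c],-1,255,-1); 
            ctr,sz,a=cv2.minAreaRect(w); b=cv2.boxPoints((ctr,sz,a)); ctr=np.array(ctr)
            if near is not None and np.hypot(*(ctr-near))>R: continue
            if not(45<max(sz)<70 and 30<min(sz)<50): continue
            e=b[1]-b[0] if np.hypot(*(b[1]-b[0]))>np.hypot(*(b[2]-b[1])) else b[2]-b[1]; e=e/np.hypot(*e)
            g=cv2.cvtColor(im,cv2.COLOR_BGR2HSV)[...,2]; ys,xs=np.nonzero((cv2.erode(m,np.ones((7,7)))>0)&(g<60))
            d=None
            if len(xs)>3:
                d=toworld(P,(xs.mean(),ys.mean()),ztop)-ctr; e=e*np.sign(e@d); d=np.hypot(*d)
            L.append((ctr.round(1),np.round(sz,1),round(float(np.degrees(np.arctan2(e[1],e[0]))),1),d))
        out[col]=L
    return out
E
python3 - <<'E'
from h import *
im=cv2.imread("pics/w4.png");P=pose("wrist")
for k,v in cams(im,P,51).items(): print(k,v)
E
```

```text
red [(array([ 543.9, -265.9]), array([53.8, 35.6]), 9.5, np.float64(18.876660644252848))]
blue [(array([ 431.9, -266.3]), array([53.5, 35.7]), 4.4, np.float64(18.869387741853313))]
yellow [(array([528.1, -59.7]), array([65.7, 46.7]), 48.2, None), (array([ 540.3, -365.5]), array([35.4, 53.9]), -3.8, np.float64(18.49818958354825)), (array([780.6, -55. ]), array([41.3, 45.3]), -40.2, None)]
green [(array([ 439.2, -365.7]), array([34.9, 53.2]), -2.7, np.float64(19.016780947107517)), (array([634.9, -54. ]), array([46.1, 65. ]), -41.6, None)]
```

Call:
{"op": "send_rows", "data": {"plan": "0 0 0 0 0 .68 0;-.616 .006 0 0 0 0 0;-.616 .006 0 0 0 0 0;0 0 1 0 0 0 0;0 0 1 0 0 0 0;0 0 1 0 0 0 0;0 0 1 0 0 0 0;0 0 1 0 0 0 0", "grip_force": 20}}

```text
t: 10.77
tcp_pos: [540.6, -365.1, 7.2]
eef_rot: [[0.065, 0.998, 0.001], [0.998, -0.065, -0.001], [-0.0, 0.001, -1.0]]
wrist_force: [0.6, -0.3, -0.1]
finger_gap: 94.1
```

Call:
{"op": "send_rows", "data": {"plan": "0 0 0 0 0 0 0;0 0 0 0 0 0 0;0 0 0 0 0 0 1;0 0 0 0 0 0 1;0 0 0 0 0 0 1;0 0 0 0 0 0 1;0 0 0 0 0 0 1;0 0 0 0 0 0 1"}}

```text
t: 11.43
tcp_pos: [540.1, -366.7, 8.6]
eef_rot: [[0.067, 0.998, 0.0], [0.998, -0.067, -0.0], [-0.0, 0.0, -1.0]]
wrist_force: [-0.5, 0.1, -0.3]
finger_gap: 57.7
```

Call:
{"op": "send_rows", "data": {"plan": "0 0 -.5 0 0 0 1;0 0 -1 0 0 .97 1;0 0 -1 0 0 .97 1;0 0 -.5 0 0 .97 1;0 0 0 0 0 .97 1;0 0 0 0 0 .97 1;0 0 0 0 0 .97 1;0 0 0 0 0 .97 1"}}

```text
t: 12.1
tcp_pos: [540.0, -366.7, 128.7]
eef_rot: [[0.706, 0.708, 0.0], [0.708, -0.706, -0.0], [-0.0, 0.0, -1.0]]
wrist_force: [0.2, -0.1, -0.2]
finger_gap: 4.3
```

Call:
{"op": "send_rows", "data": {"plan": "0 0 0 0 0 .97 1;0 0 0 0 0 .97 1;0 0 0 0 0 .97 1;0 0 0 0 0 .97 1;0 0 0 0 0 .97 1;0 0 0 0 0 .97 1;0 0 0 0 0 .97 1;0 0 0 0 0 .97 1"}}

```text
t: 12.77
tcp_pos: [539.9, -366.7, 128.4]
eef_rot: [[1.0, -0.025, -0.0], [-0.025, -1.0, 0.0], [-0.0, -0.0, -1.0]]
wrist_force: [0.0, -0.2, 0.1]
finger_gap: 0.5
```

Call:
{"op": "send_rows", "data": {"plan": "0 0 0 0 0 .97 1;0 0 0 0 0 .97 1;0 0 0 0 0 .97 1;0 0 0 0 0 .97 1;0 0 0 0 0 .97 1;0 0 0 0 0 .97 1;0 0 0 0 0 .97 1;0 0 0 0 0 0 1"}}

```text
t: 13.43
tcp_pos: [539.9, -366.7, 128.4]
eef_rot: [[0.743, -0.669, -0.0], [-0.669, -0.743, -0.0], [-0.0, 0.0, -1.0]]
wrist_force: [-0.3, -0.5, 0.4]
finger_gap: 0.4
```

Call:
{"op": "send_rows", "data": {"plan": "0 0 -.5 0 0 -.97 .3;0 0 -1 0 0 -.97 .3;0 0 -.5 0 0 -.97 .3;0 0 0 0 0 -.97 .3;0 0 0 0 0 -.97 .3;0 0 0 0 0 -.97 .3;0 0 0 0 0 -.97 .3;0 0 0 0 0 -.97 .3"}}

```text
t: 14.1
tcp_pos: [540.0, -366.6, 208.5]
eef_rot: [[0.996, 0.089, 0.0], [0.089, -0.996, -0.0], [-0.0, 0.0, -1.0]]
wrist_force: [0.4, -0.3, 0.2]
finger_gap: 50.4
```

Call:
{"op": "send_rows", "data": {"plan": "0 0 0 0 0 -.97 .3;0 0 0 0 0 -.97 .3;0 0 0 0 0 -.97 .3;0 0 0 0 0 -.97 .3;0 0 0 0 0 -.97 .3;0 0 0 0 0 -.97 .3;0 0 0 0 0 -.97 .3;0 0 0 0 0 -.97 .3"}}

```text
t: 14.77
tcp_pos: [539.9, -366.7, 208.4]
eef_rot: [[0.62, 0.785, -0.0], [0.785, -0.62, -0.0], [-0.0, -0.0, -1.0]]
wrist_force: [-0.7, 0.0, -0.1]
finger_gap: 65.7
```

Call:
{"op": "send_rows", "data": {"plan": "0 0 0 0 0 -.97 .3;0 0 0 0 0 -.97 .3;0 0 0 0 0 -.97 .3;0 0 0 0 0 -.97 .3;0 0 0 0 0 -.97 .3;0 0 0 0 0 -.97 .3;0 0 0 0 0 0 .3;0 0 0 0 0 0 .3"}}

```text
t: 15.43
tcp_pos: [540.0, -366.6, 208.4]
eef_rot: [[0.068, 0.998, -0.0], [0.998, -0.068, -0.0], [-0.0, -0.0, -1.0]]
wrist_force: [0.3, -0.0, 0.4]
finger_gap: 65.9
```

```bash
cat > mat.py <<'E'
import sys
from h import *
s=ctrl.get_state(); print(s["t"],s["tcp_pos"].round(1),s["q"].round(0),s["eef_rot"][:,0].round(3),s["finger_gap"])
im=ctrl.read_camera("wrist");P=pose("wrist");cv2.imwrite(f"pics/{sys.argv[1]}.png",im)
for k,v in cams(im,P,float(sys.argv[2])).items(): print(k,v)
E
python3 mat.py w5 51
```

```text
15.4333 [ 540.  -366.6  208.4] [ -39.   18.   63.   -0.   99. -125.] [ 0.068  0.998 -0.   ] 65.9173981565183
red [(array([ 543.8, -266.4]), array([53.7, 35.5]), 9.4, np.float64(17.565084038886376))]
blue [(array([ 431.9, -266.4]), array([53.6, 35.7]), 4.3, None), (array([ 666.8, -432.4]), array([43.2, 69.7]), -17.7, None)]
yellow [(array([ 540.1, -365.7]), array([35.1, 52.6]), -3.9, None), (array([528.1, -62.6]), array([65.4, 46.4]), 47.9, None)]
green [(array([ 439.3, -365.8]), array([35., 53.]), -2.4, np.float64(19.949342640954274)), (array([635.1, -57. ]), array([46.2, 64.2]), -42.1, None)]
```

Call:
{"op": "send_rows", "data": {"plan": ".022 0 1 0 0 0 .3;0 0 1 0 0 0 .3;0 0 1 0 0 0 .3;0 0 1 0 0 0 .3;0 0 1 0 0 0 .3;0 0 0 0 0 0 .3;0 0 0 0 0 0 1;0 0 0 0 0 0 1", "grip_force": 20}}

```text
t: 16.15
tcp_pos: [540.1, -365.8, 8.8]
eef_rot: [[0.068, 0.998, -0.0], [0.998, -0.068, 0.0], [0.0, -0.0, -1.0]]
wrist_force: [-0.3, 0.0, -0.3]
finger_gap: 55.7
```

Call:
{"op": "send_rows", "data": {"plan": "0 0 0 0 0 0 1;0 0 0 0 0 0 1;0 0 0 0 0 0 1;0 0 0 0 0 0 1;0 0 0 0 0 0 1;0 0 0 0 0 0 1"}}

```text
t: 16.65
tcp_pos: [540.3, -365.9, 9.0]
eef_rot: [[0.067, 0.998, 0.0], [0.998, -0.067, -0.001], [-0.0, 0.001, -1.0]]
wrist_force: [-0.7, 0.4, 2.1]
finger_gap: 42.1
```

Call:
{"op": "send_rows", "data": {"plan": "0 0 -.4 0 0 0 1;0 0 -.8 0 0 .97 1;0 0 -.9 0 0 .97 1;0 0 -.9 0 0 .97 1;0 0 0 0 0 .97 1;0 0 0 0 0 .97 1;0 0 0 0 0 .97 1;0 0 0 0 0 .97 1"}}

```text
t: 17.32
tcp_pos: [539.7, -365.3, 127.4]
eef_rot: [[0.706, 0.709, -0.001], [0.709, -0.706, 0.001], [-0.0, -0.002, -1.0]]
wrist_force: [-0.5, -0.5, -2.1]
finger_gap: 42.0
```

Call:
{"op": "send_rows", "data": {"plan": "0 0 0 0 0 .97 1;0 0 0 0 0 .97 1;0 0 0 0 0 .97 1;0 0 0 0 0 .97 1;0 0 0 0 0 .97 1;0 0 0 0 0 .97 1;0 0 0 0 0 .97 1;0 0 0 0 0 .97 1"}}

```text
t: 17.98
tcp_pos: [539.5, -365.3, 126.9]
eef_rot: [[1.0, -0.025, -0.002], [-0.025, -1.0, 0.002], [-0.002, -0.002, -1.0]]
wrist_force: [-0.7, 0.5, -2.7]
finger_gap: 41.8
```

Call:
{"op": "send_rows", "data": {"plan": "0 0 0 0 0 .97 1;0 0 0 0 0 .97 1;0 0 0 0 0 .97 1;0 0 0 0 0 .97 1;0 0 0 0 0 .97 1;0 0 0 0 0 .97 1;0 0 0 0 0 .97 1;0 0 0 0 0 0 1"}}

```text
t: 18.65
tcp_pos: [539.6, -365.3, 127.0]
eef_rot: [[0.743, -0.669, -0.002], [-0.669, -0.743, 0.001], [-0.002, 0.0, -1.0]]
wrist_force: [0.6, 0.2, -2.3]
finger_gap: 42.0
```

Call:
{"op": "send_rows", "data": {"plan": "-.611 -.649 0 0 0 0 1;-.611 -.649 0 0 0 0 1;-.611 -.649 0 0 0 0 1;-.611 -.649 0 0 0 0 1;-.611 -.649 0 0 0 0 1;-.611 -.649 0 0 0 0 1;-.611 -.649 0 0 0 0 1;-.611 -.649 0 0 0 0 1"}}

```text
t: 19.32
tcp_pos: [532.4, -78.8, 127.8]
eef_rot: [[0.746, -0.666, -0.001], [-0.666, -0.746, 0.0], [-0.001, 0.0, -1.0]]
wrist_force: [0.7, 1.5, -2.5]
finger_gap: 42.1
```

Call:
{"op": "send_rows", "data": {"plan": "-.611 -.649 0 0 0 0 1;0 0 0 0 0 0 1;0 0 0 0 0 0 1;0 0 0 0 0 0 1"}}

```text
t: 19.65
tcp_pos: [532.1, -45.2, 128.0]
eef_rot: [[0.746, -0.666, -0.001], [-0.666, -0.746, -0.001], [0.0, 0.001, -1.0]]
wrist_force: [0.4, -0.2, -2.9]
finger_gap: 41.8
```

```bash
cat > st.py <<'E'
from h import *
import sys
# st.py x y [z] [yaw]: remaining move in tool units
s=ctrl.get_state(); p=s["tcp_pos"];R=s["eef_rot"]; yaw=np.degrees(np.arctan2(R[1,0],R[0,0]))
print(round(s["t"],2),p.round(1),"yaw",yaw.round(2),"gap",round(s["finger_gap"],1),"F",s["wrist_force"].round(1),"q",s["q"].round(0))
a=[float(v) for v in sys.argv[1:]]
if a:
    y2=a[3] if len(a)>3 else yaw; dy=(y2-yaw+180)%360-180; c,n=np.cos(np.radians(y2)),np.sin(np.radians(y2))
    d=np.array(a[:2])-p[:2]; print("turn",-dy/6,"then x,y units",(c*d[0]+n*d[1])/40,(n*d[0]-c*d[1])/40,"dz",(p[2]-a[2])/40 if len(a)>2 else "")
E
python3 st.py 532.5 -45.1 38 -41.93; python3 chk.py w6
```

```text
19.65 [532.1 -45.2 128. ] yaw -41.77 gap 41.8 F [ 0.4 -0.2 -2.9] q [-11.   5.  88.  -0.  88.  31.]
turn 0.026733159932139944 then x,y units 0.005927125349110983 -0.007247619464066187 dz 2.2507234055977166
19.65 [532.1 -45.2 128. ] [ 0.746 -0.666  0.   ]
red (array([630.8,  63.3]), array([42.7, 49.8]))
blue (array([527. ,  67.4]), array([49.4, 70.1]))
yellow (array([545.2, -31.5]), array([31.7, 49.7]))
green (array([645.5, -39.7]), array([49.5, 69.9]))
red r 66.24970585869168 knob ang 2.678732971871
blue r 79.46726843537125 knob ang 3.058906724818087
yellow r 61.47288622100856 knob ang 3.2439464893452623
green r 80.24723074102307 knob ang 2.69690241020794
```

Call:
{"op": "send_rows", "data": {"plan": ".006 -.007 .9 0 0 .03 1;0 0 .8 0 0 0 1;0 0 .3 0 0 0 1;0 0 .15 0 0 0 1;0 0 .1 0 0 0 1;0 0 0 0 0 0 1;0 0 0 0 0 0 1"}}

```text
t: 20.28
tcp_pos: [534.2, -45.5, 40.2]
eef_rot: [[0.742, -0.67, 0.003], [-0.67, -0.742, -0.001], [0.003, -0.002, -1.0]]
wrist_force: [-0.2, 0.3, -2.3]
finger_gap: 42.1
```

```bash
python3 st.py 532.5 -45.1 38 -41.93
```

```text
20.28 [534.2 -45.5  40.2] yaw -42.1 gap 42.1 F [-0.2  0.3 -2.3] q [-11.   8.  94.  -0.  77.  31.]
turn -0.02752144818898709 then x,y units -0.038862163715454305 0.020619423457214448 dz 0.05478471207949944
```

Call:
{"op": "send_rows", "data": {"plan": "0 0 .03 0 0 0 1;0 0 0 0 0 0 1;0 0 0 0 0 0 1"}}

```text
t: 20.53
tcp_pos: [533.3, -45.0, 38.1]
eef_rot: [[0.742, -0.67, 0.002], [-0.67, -0.742, -0.0], [0.002, -0.001, -1.0]]
wrist_force: [-0.6, -0.4, -2.5]
finger_gap: 41.9
```

```bash
python3 st.py 532.5 -45.1 38 -41.93
```

```text
20.53 [533.3 -45.   38.1] yaw -42.06 gap 41.9 F [-0.6 -0.4 -2.5] q [-11.   8.  94.  -0.  77.  31.]
turn -0.02188922005918433 then x,y units -0.01335266998248991 0.016152875620068907 dz 0.0018268685526448892
```

Call:
{"op": "send_rows", "data": {"plan": "-.01 .01 .02 0 0 0 1;0 0 .01 0 0 0 1;0 0 0 0 0 0 1;0 0 0 0 0 0 .3;0 0 0 0 0 0 .3;0 0 0 0 0 0 .3;0 0 0 0 0 0 .3;0 0 0 0 0 0 .3"}}

```text
t: 21.2
tcp_pos: [532.0, -45.0, 35.7]
eef_rot: [[0.742, -0.67, -0.0], [-0.67, -0.742, -0.0], [-0.0, 0.0, -1.0]]
wrist_force: [-0.4, -0.5, 0.5]
finger_gap: 65.6
```

Call:
{"op": "send_rows", "data": {"plan": "0 0 -.5 0 0 0 .3;0 0 -1 0 0 0 .3;0 0 -1 0 0 0 .3;0 0 -1 0 0 0 .3;0 0 -.7 0 0 0 .3;0 .5 0 0 0 0 .3;0 .5 0 0 0 0 .3;0 0 0 0 0 0 .3"}}

```text
t: 21.87
tcp_pos: [504.3, -76.4, 205.1]
eef_rot: [[0.741, -0.672, 0.001], [-0.672, -0.741, -0.002], [0.002, 0.001, -1.0]]
wrist_force: [0.6, -0.2, 0.1]
finger_gap: 65.6
```

Call:
{"op": "send_rows", "data": {"plan": "0 0 0 0 0 0 .3;0 0 0 0 0 0 .3"}}

```text
t: 22.03
tcp_pos: [505.5, -74.3, 203.5]
eef_rot: [[0.742, -0.67, -0.0], [-0.67, -0.742, 0.001], [-0.001, -0.0, -1.0]]
wrist_force: [-0.2, 0.3, -0.2]
finger_gap: 65.6
```

```bash
python3 chk.py w7; python3 mat.py w7b 80
```

```text
22.0333 [505.5 -74.3 203.5] [ 0.742 -0.67  -0.001]
red (array([624.6,  58.4]), array([26.8, 49.8]))
blue (array([526. ,  67.4]), array([50.1, 70.2]))
yellow (array([529.4, -49.3]), array([61.7, 41.2]))
green (array([645.7, -38.3]), array([49.4, 69.8]))
red r 58.46242239732986 knob ang 3.88057944967278
blue r 80.17701347992286 knob ang 3.5733319469999856
yellow r 85.29405247252028 knob ang 3.2936692530871596
green r 79.53277374443451 knob ang 3.5251186630302414
22.0833 [505.5 -74.1 203.3] [-15.   0.  84.   0.  96.  27.] [ 0.743 -0.67  -0.001] 66.00306296192755
red [(array([ 545.9, -243.7]), array([48.9, 33.2]), 9.8, None)]
blue [(array([530.9,  56.5]), array([42.7, 60.1]), -41.2, None), (array([ 647.6, -344.5]), array([35.2, 56.7]), 161.1, np.float64(24.310379099737133))]
yellow [(array([534. , -44.2]), array([52.9, 35.2]), 48.0, None)]
green []
```

View pics/w7.png

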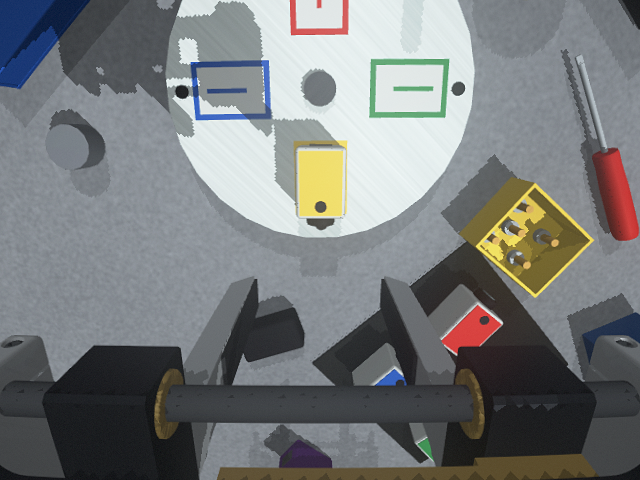

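Call:
{"op": "send_rows", "data": {"plan": "0 0 0 0 0 -.981 .3;0 0 0 0 0 -.981 .3;0 0 0 0 0 -.981 .3;0 0 0 0 0 -.981 .3;0 0 0 0 0 -.981 .3;0 0 0 0 0 -.981 .3;0 0 0 0 0 -.981 .3;0 0 0 0 0 -.981 .3"}}

```text
t: 22.8
tcp_pos: [505.7, -73.9, 203.4]
eef_rot: [[0.996, 0.094, -0.001], [0.094, -0.996, 0.0], [-0.001, -0.0, -1.0]]
wrist_force: [0.0, -0.1, -0.6]
finger_gap: 65.5
```

Call:
{"op": "send_rows", "data": {"plan": "0 0 0 0 0 -.981 .3;0 0 0 0 0 -.981 .3;0 0 0 0 0 -.981 .3;0 0 0 0 0 -.981 .3;0 0 0 0 0 -.981 .3;0 0 0 0 0 -.981 .3;0 0 0 0 0 -.981 .3;0 0 0 0 0 -.981 .3"}}

```text
t: 23.47
tcp_pos: [505.7, -74.0, 203.4]
eef_rot: [[0.609, 0.793, -0.001], [0.793, -0.609, 0.0], [-0.0, -0.001, -1.0]]
wrist_force: [0.1, 0.3, 0.4]
finger_gap: 66.0
```

Call:
{"op": "send_rows", "data": {"plan": "0 0 0 0 0 -.981 .3;0 0 0 0 0 -.981 .3;0 0 0 0 0 -.981 .3;0 0 0 0 0 -.981 .3;0 0 0 0 0 -.981 .3;0 0 0 0 0 -.981 .3;0 0 0 0 0 0 .3"}}

```text
t: 24.05
tcp_pos: [505.6, -74.0, 203.4]
eef_rot: [[0.042, 0.999, -0.001], [0.999, -0.042, 0.0], [0.0, -0.001, -1.0]]
wrist_force: [0.0, 0.1, 0.2]
finger_gap: 65.7
```

Call:
{"op": "send_rows", "data": {"plan": "-.92 -.167 0 0 0 0 .3;-.92 -.167 0 0 0 0 .3;-.92 -.167 0 0 0 0 .3;-.92 -.167 0 0 0 0 .3;-.92 -.167 0 0 0 0 .3;-.92 -.167 0 0 0 0 .3;-.92 -.167 0 0 0 0 .3;-.92 -.167 0 0 0 0 .3"}}

```text
t: 24.72
tcp_pos: [438.5, -367.7, 203.7]
eef_rot: [[0.047, 0.999, 0.0], [0.999, -0.047, 0.0], [0.0, -0.0, -1.0]]
wrist_force: [0.7, 0.1, 0.8]
finger_gap: 65.8
```

Call:
{"op": "send_rows", "data": {"plan": "0 0 0 0 0 0 .3;0 0 0 0 0 0 .3;0 0 0 0 0 0 .3;0 0 0 0 0 0 .3"}}

```text
t: 25.05
tcp_pos: [439.4, -365.0, 204.0]
eef_rot: [[0.044, 0.999, 0.0], [0.999, -0.044, 0.001], [0.001, 0.0, -1.0]]
wrist_force: [-0.3, 1.1, -1.2]
finger_gap: 65.4
```

```bash
python3 mat.py w8 51; python3 st.py 439.3 -365.8 8.5 87.5
```

```text
25.05 [ 439.4 -365.   204. ] [ -45.    8.   76.    0.   97. -133.] [0.044 0.999 0.001] 65.4297082322405
red [(array([ 266.3, -315.3]), array([31.7, 53.4]), -80.7, None)]
blue [(array([ 431.9, -266.4]), array([53.7, 35.6]), 4.0, np.float64(19.56417165377903))]
yellow []
green [(array([ 439.5, -365.6]), array([34.8, 52. ]), -2.5, None)]
25.1 [ 439.5 -364.9  204.1] yaw 87.51 gap 66.0 F [-0.7  0.5  0.1] q [ -45.    8.   76.    0.   97. -133.]
turn 0.0008905215399532077 then x,y units -0.023675924706961428 -0.0028629469036741424 dz 4.890809798913057
```

Call:
{"op": "send_rows", "data": {"plan": "-.024 -.003 .978 0 0 0 .3;0 0 .978 0 0 0 .3;0 0 .978 0 0 0 .3;0 0 .978 0 0 0 .3;0 0 .978 0 0 0 .3;0 0 0 0 0 0 .3;0 0 0 0 0 0 1;0 0 0 0 0 0 1"}}

```text
t: 25.77
tcp_pos: [439.2, -366.3, 8.9]
eef_rot: [[0.044, 0.999, 0.0], [0.999, -0.044, -0.0], [-0.0, 0.0, -1.0]]
wrist_force: [0.2, -0.0, 1.0]
finger_gap: 55.5
```

Call:
{"op": "send_rows", "data": {"plan": "0 0 0 0 0 0 1;0 0 0 0 0 0 1;0 0 0 0 0 0 1;0 0 0 0 0 0 1;0 0 0 0 0 0 1;0 0 -.4 0 0 0 1;0 0 -.8 0 0 0 1;0 0 -.9 0 0 0 1"}}

```text
t: 26.43
tcp_pos: [436.5, -365.7, 89.7]
eef_rot: [[0.045, 0.999, -0.006], [0.999, -0.045, 0.005], [0.005, -0.006, -1.0]]
wrist_force: [1.0, 0.1, -1.6]
finger_gap: 41.8
```

Call:
{"op": "send_rows", "data": {"plan": "0 0 -.9 0 0 .933 1;0 0 0 0 0 .933 1;0 0 0 0 0 .933 1;0 0 0 0 0 .933 1;0 0 0 0 0 .933 1;0 0 0 0 0 .933 1;0 0 0 0 0 .933 1"}}

```text
t: 27.02
tcp_pos: [437.9, -367.3, 127.4]
eef_rot: [[0.67, 0.742, -0.002], [0.742, -0.67, 0.0], [-0.001, -0.001, -1.0]]
wrist_force: [0.1, 0.8, -1.4]
finger_gap: 42.3
```

Call:
{"op": "send_rows", "data": {"plan": ".953 -.158 0 0 0 0 1;.953 -.158 0 0 0 0 1;.953 -.158 0 0 0 0 1;.953 -.158 0 0 0 0 1;.953 -.158 0 0 0 0 1;.953 -.158 0 0 0 0 1;.953 -.158 0 0 0 0 1;.953 -.158 0 0 0 0 1"}}

```text
t: 27.68
tcp_pos: [604.2, -104.7, 127.4]
eef_rot: [[0.666, 0.746, -0.001], [0.746, -0.666, -0.001], [-0.001, -0.001, -1.0]]
wrist_force: [0.8, -0.1, -2.3]
finger_gap: 41.8
```

Call:
{"op": "send_rows", "data": {"plan": ".953 -.158 0 0 0 0 1;.953 -.158 0 0 0 0 1;0 0 0 0 0 0 1;0 0 0 0 0 0 1;0 0 0 0 0 0 1;0 0 0 0 0 0 1"}}

```text
t: 28.18
tcp_pos: [644.6, -42.3, 127.8]
eef_rot: [[0.667, 0.745, -0.001], [0.745, -0.667, -0.001], [-0.001, -0.0, -1.0]]
wrist_force: [0.8, -0.1, -1.9]
finger_gap: 41.5
```

```bash
python3 st.py 645.5 -39 38 48.3;python3 chk.py w9;python3 mat.py w9b 80; python3 st.py 645.5 -39 38 48.3
```

```text
28.18 [644.6 -42.3 127.8] yaw 48.14 gap 41.5 F [ 0.8 -0.1 -1.9] q [ -9.  19.  71.  -0.  90. -57.]
turn -0.02588861395726383 then x,y units 0.07639148002321502 -0.037071913504688934 dz 2.2455860919404116
28.1833 [644.6 -42.3 127.8] [ 0.667  0.745 -0.001]
red (array([638.9,  74.3]), array([70. , 49.5]))
blue (array([536.7,  58. ]), array([50. , 42.1]))
yellow (array([523.5, -56.9]), array([65.7, 43.4]))
green (array([632.5, -26.5]), array([49.5, 33.2]))
red r 79.86044004118743 knob ang 3.683144412824362
blue r 65.95195491017574 knob ang 3.5866886667377003
yellow r 94.8074497346546 knob ang 3.670959676882376
green r 61.82953491577715 knob ang 3.616899408701272
28.2333 [644.7 -42.5 128.2] [ -9.  19.  71.  -0.  90. -57.] [ 0.668  0.745 -0.001] 41.935912390180484
red [(array([629.1,  63.8]), array([57.5, 40.7]), 48.8, None), (array([ 548.7, -234.4]), array([47.7, 32.4]), 9.3, np.float64(16.682504828802724))]
blue []
yellow [(array([533.8, -44.2]), array([53.9, 35.2]), -132.3, np.float64(19.135070432094032))]
green []
28.28 [644.7 -42.5 128.3] yaw 48.11 gap 41.6 F [ 0.2  0.5 -2. ] q [ -9.  19.  71.  -0.  90. -57.]
turn -0.03183340121323871 then x,y units 0.07838154700798841 -0.0434662022751813 dz 2.2585547398562524
```

View pics/w9.png

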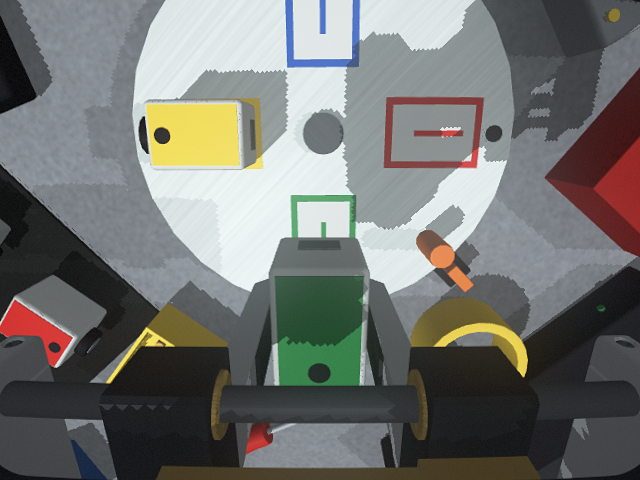

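Call:
{"op": "send_rows", "data": {"plan": ".094 -.04 0 0 0 -.07 1;0 0 .9 0 0 0 1;0 0 .8 0 0 0 1;0 0 .3 0 0 0 1;0 0 .15 0 0 0 1;0 0 .08 0 0 0 1;0 0 0 0 0 0 1;0 0 0 0 0 0 1"}}

```text
t: 28.95
tcp_pos: [648.0, -37.3, 41.4]
eef_rot: [[0.661, 0.751, 0.004], [0.751, -0.661, -0.001], [0.002, 0.003, -1.0]]
wrist_force: [0.4, -0.2, -1.7]
finger_gap: 42.4
```

Call:
{"op": "send_rows", "data": {"plan": "0 0 0 0 0 0 1;0 0 0 0 0 0 1;0 0 0 0 0 0 1"}}

```text
t: 29.2
tcp_pos: [647.4, -37.1, 40.5]
eef_rot: [[0.661, 0.751, 0.002], [0.751, -0.661, -0.0], [0.001, 0.002, -1.0]]
wrist_force: [0.1, -0.5, -1.8]
finger_gap: 42.1
```

```bash
python3 st.py 646 -38.6 37.5 48.55
```

```text
29.2 [647.4 -37.1  40.5] yaw 48.66 gap 42.1 F [ 0.1 -0.5 -1.8] q [ -8.  22.  77.  -0.  81. -57.]
turn 0.018266229140635915 then x,y units -0.05158411331965368 -0.0012351871624411482 dz 0.07582277003266
```

Call:
{"op": "send_rows", "data": {"plan": "-.04 0 .03 0 0 0 1;0 0 0 0 0 0 1;0 0 0 0 0 0 1;0 0 0 0 0 0 1;0 0 0 0 0 0 1;0 0 0 0 0 0 1"}}

```text
t: 29.7
tcp_pos: [645.6, -38.3, 38.1]
eef_rot: [[0.661, 0.751, -0.0], [0.751, -0.661, -0.0], [-0.0, 0.0, -1.0]]
wrist_force: [-0.9, -0.8, 0.4]
finger_gap: 42.3
```

```bash
python3 st.py 646 -38.6 37.5 48.55
```

```text
29.7 [645.6 -38.3  38.1] yaw 48.65 gap 42.3 F [-0.9 -0.8  0.4] q [ -8.  22.  77.  -0.  81. -57.]
turn 0.017376092036760344 then x,y units 0.001928135037736728 0.013066087248458235 dz 0.01602418309571547
```

Call:
{"op": "send_rows", "data": {"plan": "0 0 0 0 0 0 .3;0 0 0 0 0 0 .3;0 0 0 0 0 0 .3;0 0 0 0 0 0 .3;0 0 0 0 0 0 .3;0 0 -.5 0 0 0 .3;0 0 -1 0 0 0 .3;0 0 -1 0 0 0 .3"}}

```text
t: 30.37
tcp_pos: [643.9, -37.9, 136.5]
eef_rot: [[0.661, 0.751, -0.006], [0.751, -0.661, 0.001], [-0.003, -0.005, -1.0]]
wrist_force: [0.9, -0.2, -0.2]
finger_gap: 65.9
```

Call:
{"op": "send_rows", "data": {"plan": "0 0 -1 0 0 .979 .3;0 0 -.65 0 0 .979 .3;0 0 0 0 0 .979 .3;0 0 0 0 0 .979 .3;0 0 0 0 0 .979 .3;0 0 0 0 0 .979 .3;0 0 0 0 0 .979 .3;0 0 0 0 0 .979 .3"}}

```text
t: 31.03
tcp_pos: [645.6, -38.1, 204.0]
eef_rot: [[1.0, 0.024, 0.0], [0.024, -1.0, -0.0], [0.0, 0.0, -1.0]]
wrist_force: [0.5, 0.2, 1.0]
finger_gap: 65.9
```

Call:
{"op": "send_rows", "data": {"plan": "0 0 0 0 0 .979 .3;0 0 0 0 0 .979 .3;0 0 0 0 0 .979 .3;0 0 0 0 0 .979 .3;0 0 0 0 0 .979 .3;0 0 0 0 0 .979 .3;0 0 0 0 0 .979 .3;0 0 0 0 0 .979 .3"}}

```text
t: 31.7
tcp_pos: [645.6, -38.2, 204.0]
eef_rot: [[0.699, -0.715, 0.0], [-0.715, -0.699, -0.0], [0.0, -0.0, -1.0]]
wrist_force: [0.2, 0.4, -0.2]
finger_gap: 65.4
```

Call:
{"op": "send_rows", "data": {"plan": "0 0 0 0 0 .979 .3;0 0 0 0 0 .979 .3;0 0 0 0 0 .979 .3;0 0 0 0 0 .979 .3;0 0 0 0 0 .979 .3;0 0 0 0 0 .979 .3;0 0 0 0 0 0 .3"}}

```text
t: 32.28
tcp_pos: [645.6, -38.2, 204.0]
eef_rot: [[0.162, -0.987, 0.0], [-0.987, -0.162, -0.0], [0.0, -0.0, -1.0]]
wrist_force: [0.9, -1.5, -0.0]
finger_gap: 65.6
```

Call:
{"op": "send_rows", "data": {"plan": ".745 .492 0 0 0 0 .3;.745 .492 0 0 0 0 .3;.745 .492 0 0 0 0 .3;.745 .492 0 0 0 0 .3;.745 .492 0 0 0 0 .3;.745 .492 0 0 0 0 .3;.745 .492 0 0 0 0 .3;0 0 0 0 0 0 .3"}}

```text
t: 32.95
tcp_pos: [541.0, -272.4, 204.0]
eef_rot: [[0.159, -0.987, -0.002], [-0.987, -0.159, -0.003], [0.003, 0.002, -1.0]]
wrist_force: [0.3, 0.4, 0.2]
finger_gap: 65.2
```

Call:
{"op": "send_rows", "data": {"plan": "0 0 0 0 0 0 .3;0 0 0 0 0 0 .3;0 0 0 0 0 0 .3"}}

```text
t: 33.2
tcp_pos: [544.4, -265.3, 204.1]
eef_rot: [[0.166, -0.986, 0.0], [-0.986, -0.166, 0.0], [-0.0, -0.0, -1.0]]
wrist_force: [-0.0, 0.8, -0.4]
finger_gap: 66.1
```

```bash
python3 mat.py w10 51; python3 st.py 543.8 -266.4 8.5 -80.6
```

```text
33.2 [ 544.4 -265.3  204.1] [-31.  12.  71.   0.  97.  49.] [ 0.166 -0.986 -0.   ] 66.1039812845966
red [(array([ 543.8, -266.3]), array([53.3, 35.2]), 9.9, np.float64(19.49654325565561)), (array([ 267.1, -314.9]), array([35.7, 52.7]), -81.4, np.float64(18.67179736921596))]
blue [(array([ 432.5, -266.3]), array([53.5, 35.1]), 4.0, np.float64(18.822507078949265))]
yellow [(array([524.8, -24.9]), array([58.9, 39.6]), -132.2, np.float64(20.68353790716278))]
green [(array([647.3, -17.8]), array([39.2, 58.6]), -41.1, np.float64(20.39254443955521))]
33.25 [ 544.5 -265.2  204.1] yaw -80.41 gap 66.1 F [ 0.8  0.1 -0.3] q [-31.  12.  71.   0.  97.  49.]
turn 0.0310896918901733 then x,y units 0.027535317511939522 0.022911335219726568 dz 4.889096310564223
```

Call:
{"op": "send_rows", "data": {"plan": ".028 .023 .978 0 0 .03 .3;0 0 .978 0 0 0 .3;0 0 .978 0 0 0 .3;0 0 .978 0 0 0 .3;0 0 .978 0 0 0 .3;0 0 0 0 0 0 .3;0 0 0 0 0 0 1;0 0 0 0 0 0 1"}}

```text
t: 33.92
tcp_pos: [543.7, -266.8, 8.7]
eef_rot: [[0.163, -0.987, -0.0], [-0.987, -0.163, 0.0], [-0.0, 0.0, -1.0]]
wrist_force: [0.6, 0.5, 0.5]
finger_gap: 56.0
```

Call:
{"op": "send_rows", "data": {"plan": "0 0 0 0 0 0 1;0 0 0 0 0 0 1;0 0 0 0 0 0 1;0 0 0 0 0 0 1;0 0 0 0 0 0 1;0 0 -.4 0 0 0 1;0 0 -.8 0 0 0 1;0 0 -.9 0 0 0 1"}}

```text
t: 34.58
tcp_pos: [540.5, -266.7, 89.3]
eef_rot: [[0.16, -0.987, -0.007], [-0.987, -0.16, 0.004], [-0.005, 0.007, -1.0]]
wrist_force: [0.9, -0.7, -1.7]
finger_gap: 42.0
```

Call:
{"op": "send_rows", "data": {"plan": "0 0 -.9 0 0 -.932 1;0 0 0 0 0 -.932 1;0 0 0 0 0 -.932 1;0 0 0 0 0 -.932 1;0 0 0 0 0 -.932 1;0 0 0 0 0 -.932 1;0 0 0 0 0 -.932 1"}}

```text
t: 35.17
tcp_pos: [542.4, -267.9, 127.3]
eef_rot: [[0.751, -0.661, -0.002], [-0.661, -0.751, 0.0], [-0.002, 0.001, -1.0]]
wrist_force: [-0.4, 0.1, -2.6]
finger_gap: 41.7
```

Call:
{"op": "send_rows", "data": {"plan": "-.429 -.884 0 0 0 0 1;-.429 -.884 0 0 0 0 1;-.429 -.884 0 0 0 0 1;-.429 -.884 0 0 0 0 1;-.429 -.884 0 0 0 0 1;-.429 -.884 0 0 0 0 1;-.429 -.884 0 0 0 0 1;-.429 -.884 0 0 0 0 1"}}

```text
t: 35.83
tcp_pos: [628.1, 36.3, 127.4]
eef_rot: [[0.747, -0.664, -0.001], [-0.664, -0.747, -0.001], [-0.001, 0.002, -1.0]]
wrist_force: [0.6, -0.5, -2.0]
finger_gap: 41.9
```

Call:
{"op": "send_rows", "data": {"plan": "-.429 -.884 0 0 0 0 1;0 0 0 0 0 0 1;0 0 0 0 0 0 1;0 0 0 0 0 0 1;0 0 0 0 0 0 1;0 0 0 0 0 0 1"}}

```text
t: 36.33
tcp_pos: [638.7, 71.0, 128.2]
eef_rot: [[0.746, -0.666, -0.001], [-0.666, -0.746, -0.001], [-0.0, 0.001, -1.0]]
wrist_force: [0.4, -0.4, -2.5]
finger_gap: 41.7
```

```bash
python3 chk.py w11;python3 mat.py w11b 80; python3 st.py 638.95 74.4 38 -41.45
```

```text
36.3333 [638.7  71.  128.2] [ 0.746 -0.666 -0.   ]
red (array([651. ,  87.9]), array([33.2, 49.6]))
blue (array([523.4,  74.5]), array([42.3, 56. ]))
yellow None
green None
red r 98.09231701682185 knob ang 3.5841402232090616
blue r 86.9199737975436 knob ang 1.2364661943002204
36.3833 [638.8  71.1 128.3] [ 1. 18. 72. -0. 90. 43.] [ 0.746 -0.666  0.   ] 41.79836825432913
red []
blue [(array([553.2,  85.2]), array([34.9, 45.3]), -41.4, None)]
yellow []
green []
36.43 [638.9  71.2 128.4] yaw -41.73 gap 41.7 F [-0.5  0.6 -1.4] q [ 1. 18. 72. -0. 90. 43.]
turn -0.04607850594198718 then x,y units -0.05093818294782589 -0.06031349809447003 dz 2.2610394974572445
```

Call:
{"op": "send_rows", "data": {"plan": "-.05 -.06 0 0 0 -.046 1;0 0 .9 0 0 0 1;0 0 .8 0 0 0 1;0 0 .3 0 0 0 1;0 0 .15 0 0 0 1;0 0 .08 0 0 0 1;0 0 0 0 0 0 1;0 0 0 0 0 0 1"}}

```text
t: 37.1
tcp_pos: [640.5, 75.8, 41.3]
eef_rot: [[0.751, -0.66, 0.004], [-0.66, -0.751, 0.0], [0.003, -0.002, -1.0]]
wrist_force: [0.1, 0.3, -1.6]
finger_gap: 41.9
```

Call:
{"op": "send_rows", "data": {"plan": "0 0 0 0 0 0 1;0 0 0 0 0 0 1;0 0 0 0 0 0 1;0 0 0 0 0 0 1;0 0 0 0 0 0 1"}}

```text
t: 37.52
tcp_pos: [639.2, 75.8, 39.6]
eef_rot: [[0.751, -0.66, 0.001], [-0.66, -0.751, -0.0], [0.001, -0.0, -1.0]]
wrist_force: [-0.5, -0.1, -2.3]
finger_gap: 41.8
```

```bash
python3 st.py 638.95 74.4 38 -41.45
```

```text
37.52 [639.2  75.8  39.6] yaw -41.33 gap 41.8 F [-0.5 -0.1 -2.3] q [ 2. 21. 78. -0. 81. 43.]
turn 0.01987237158646356 then x,y units 0.018072320231553123 0.03148041250628254 dz 0.03941820794378224
```

Call:
{"op": "send_rows", "data": {"plan": ".018 .03 .04 0 0 0 1;0 0 0 0 0 0 1;0 0 0 0 0 0 1;0 0 0 0 0 0 1;0 0 0 0 0 0 .3;0 0 0 0 0 0 .3;0 0 0 0 0 0 .3;0 0 0 0 0 0 .3"}}

```text
t: 38.18
tcp_pos: [638.8, 74.4, 37.6]
eef_rot: [[0.751, -0.66, 0.0], [-0.66, -0.751, -0.0], [0.0, 0.0, -1.0]]
wrist_force: [-0.3, 0.1, -0.7]
finger_gap: 64.1
```

Call:
{"op": "send_rows", "data": {"plan": "0 0 0 0 0 0 .3;0 0 -.5 0 0 0 .3;0 0 -1 0 0 0 .3;0 0 -1 0 0 0 .3;0 0 -1 0 0 .929 .3;0 0 -.65 0 0 .929 .3;0 0 0 0 0 .929 .3;0 0 0 0 0 .929 .3"}}

```text
t: 38.85
tcp_pos: [640.3, 74.6, 207.7]
eef_rot: [[0.44, -0.898, 0.007], [-0.898, -0.44, 0.0], [0.003, -0.006, -1.0]]
wrist_force: [-0.2, 0.1, -0.4]
finger_gap: 65.6
```

Call:
{"op": "send_rows", "data": {"plan": "0 0 0 0 0 .929 .3;0 0 0 0 0 .929 .3;0 0 0 0 0 .929 .3;0 0 0 0 0 .929 .3;0 0 0 0 0 0 .3;.813 .577 0 0 0 0 .3;.813 .577 0 0 0 0 .3;.813 .577 0 0 0 0 .3"}}

```text
t: 39.52
tcp_pos: [575.9, -28.3, 203.1]
eef_rot: [[0.076, -0.997, -0.001], [-0.997, -0.076, -0.0], [0.0, 0.001, -1.0]]
wrist_force: [0.3, -0.4, 0.8]
finger_gap: 66.1
```

Call:
{"op": "send_rows", "data": {"plan": ".813 .577 0 0 0 0 .3;.813 .577 0 0 0 0 .3;.813 .577 0 0 0 0 .3;.813 .577 0 0 0 0 .3;.813 .577 0 0 0 0 .3;.813 .577 0 0 0 0 .3;.813 .577 0 0 0 0 .3;0 0 0 0 0 0 .3"}}

```text
t: 40.18
tcp_pos: [428.1, -271.8, 203.7]
eef_rot: [[0.065, -0.998, -0.002], [-0.998, -0.065, -0.004], [0.003, 0.002, -1.0]]
wrist_force: [0.9, 0.7, 0.5]
finger_gap: 65.4
```

Call:
{"op": "send_rows", "data": {"plan": "0 0 0 0 0 0 .3;0 0 0 0 0 0 .3;0 0 0 0 0 0 .3"}}

```text
t: 40.43
tcp_pos: [432.3, -265.4, 203.7]
eef_rot: [[0.074, -0.997, 0.0], [-0.997, -0.074, 0.0], [-0.0, -0.0, -1.0]]
wrist_force: [-0.2, -0.3, 0.6]
finger_gap: 65.6
```

```bash
python3 mat.py w12 51; python3 st.py 432.3 -266.4 8.5 -85.9
```

```text
40.4333 [ 432.3 -265.4  203.7] [-38.  -0.  84.   0.  96.  48.] [ 0.074 -0.997 -0.   ] 65.6321902524298
red [(array([ 269.1, -313.9]), array([31.2, 53.2]), -82.8, np.float64(18.959028983218058))]
blue [(array([ 431.9, -266.6]), array([53.3, 35. ]), 3.5, np.float64(19.38138327825567))]
yellow [(array([535.2, -23.9]), array([59.1, 39.5]), -131.9, np.float64(20.60486958454541)), (array([531.9, -57.3]), array([66. , 46.9]), 48.5, None)]
green []
40.48 [ 432.5 -265.1  203.6] yaw -85.75 gap 65.9 F [0.9 0.4 0.1] q [-38.  -0.  84.   0.  96.  48.]
turn 0.02430773618035194 then x,y units 0.031127248013138077 0.006621402869233064 dz 4.878192236646546
```

Call:
{"op": "send_rows", "data": {"plan": ".031 .013 .976 0 0 .06 .3;0 0 .976 0 0 0 .3;0 0 .976 0 0 0 .3;0 0 .976 0 0 0 .3;0 0 .976 0 0 0 .3;0 0 0 0 0 0 .3;0 0 0 0 0 0 1;0 0 0 0 0 0 1"}}

```text
t: 41.15
tcp_pos: [431.9, -266.7, 8.7]
eef_rot: [[0.067, -0.998, -0.0], [-0.998, -0.067, 0.0], [-0.0, 0.0, -1.0]]
wrist_force: [-0.2, 0.3, -0.1]
finger_gap: 55.8
```

Call:
{"op": "send_rows", "data": {"plan": "0 0 0 0 0 0 1;0 0 0 0 0 0 1;0 0 0 0 0 0 1;0 0 0 0 0 0 1;0 0 0 0 0 0 1;0 0 -.4 0 0 0 1;0 0 -.8 0 0 0 1;0 0 -.9 0 0 0 1"}}

```text
t: 41.82
tcp_pos: [428.9, -266.2, 90.1]
eef_rot: [[0.065, -0.998, -0.006], [-0.998, -0.065, 0.004], [-0.005, 0.006, -1.0]]
wrist_force: [0.8, -0.2, -1.7]
finger_gap: 41.8
```

Call:
{"op": "send_rows", "data": {"plan": "0 0 -.9 0 0 -.974 1;0 0 0 0 0 -.974 1;0 0 0 0 0 -.974 1;0 0 0 0 0 -.974 1;0 0 0 0 0 -.974 1;0 0 0 0 0 -.974 1;0 0 0 0 0 -.974 1;0 0 0 0 0 -.974 1"}}

```text
t: 42.48
tcp_pos: [430.6, -267.6, 127.5]
eef_rot: [[0.774, -0.633, -0.002], [-0.633, -0.774, 0.0], [-0.001, 0.001, -1.0]]
wrist_force: [-0.8, 0.5, -1.9]
finger_gap: 41.7
```

Call:
{"op": "send_rows", "data": {"plan": "0 0 0 0 0 -.974 1;0 0 0 0 0 -.974 1;0 0 0 0 0 -.974 1;0 0 0 0 0 -.974 1;0 0 0 0 0 -.974 1;0 0 0 0 0 -.974 1;0 0 0 0 0 -.974 1;0 0 0 0 0 -.974 1"}}

```text
t: 43.15
tcp_pos: [430.6, -267.6, 127.5]
eef_rot: [[0.991, 0.13, -0.002], [0.13, -0.991, 0.0], [-0.002, -0.001, -1.0]]
wrist_force: [0.7, 0.4, -1.7]
finger_gap: 41.9
```

Call:
{"op": "send_rows", "data": {"plan": "0 0 0 0 0 -.974 1;0 0 0 0 0 -.974 1;0 0 0 0 0 -.974 1;0 0 0 0 0 -.974 1;0 0 0 0 0 -.974 1;0 0 0 0 0 -.974 1;0 0 0 0 0 -.974 1;0 0 0 0 0 0 1"}}

```text
t: 43.82
tcp_pos: [430.6, -267.6, 127.5]
eef_rot: [[0.667, 0.745, -0.002], [0.745, -0.667, 0.0], [-0.001, -0.001, -1.0]]
wrist_force: [0.3, 0.7, -1.9]
finger_gap: 41.7
```

Call:
{"op": "send_rows", "data": {"plan": ".868 -.418 0 0 0 0 1;.868 -.418 0 0 0 0 1;.868 -.418 0 0 0 0 1;.868 -.418 0 0 0 0 1;.868 -.418 0 0 0 0 1;.868 -.418 0 0 0 0 1;.868 -.418 0 0 0 0 1;.868 -.418 0 0 0 0 1"}}

```text
t: 44.48
tcp_pos: [516.9, 30.1, 128.0]
eef_rot: [[0.67, 0.743, -0.0], [0.743, -0.67, -0.001], [-0.001, 0.0, -1.0]]
wrist_force: [1.7, -0.3, -1.0]
finger_gap: 42.1
```

Call:
{"op": "send_rows", "data": {"plan": ".868 -.418 0 0 0 0 1;0 0 0 0 0 0 1;0 0 0 0 0 0 1;0 0 0 0 0 0 1;0 0 0 0 0 0 1;0 0 0 0 0 0 1"}}

```text
t: 44.98
tcp_pos: [527.6, 64.0, 128.3]
eef_rot: [[0.67, 0.743, -0.0], [0.743, -0.67, -0.001], [-0.001, 0.0, -1.0]]
wrist_force: [-0.2, 0.4, -1.4]
finger_gap: 41.9
```

```bash
python3 chk.py w13;python3 mat.py w13b 80; python3 st.py 526 67.4 38 48.55
```

```text
44.9833 [527.6  64.  128.3] [ 0.67   0.743 -0.001]
red None
blue (array([513.3,  79.1]), array([49.7, 35.5]))
yellow None
green (array([683.9, -71.1]), array([43.5, 55.2]))
blue r 97.49142321434844 knob ang 3.372134764986498
green r 129.79171955978583 knob ang 3.843149805804842
45.0333 [527.6  64.1 128.3] [  1.   4.  88.  -0.  88. -47.] [ 0.67   0.743 -0.   ] 41.96281422830758
red []
blue []
yellow []
green [(array([645.7, -37.5]), array([35.4, 45.6]), -42.0, None)]
45.08 [527.7  64.2 128.4] yaw 47.99 gap 42.0 F [-0.7 -0.2 -2. ] q [  1.   4.  88.  -0.  88. -47.]
turn -0.09411230961601784 then x,y units 0.03131020354068097 -0.08390576679184418 dz 2.2604837472421835
```

View pics/w13.png

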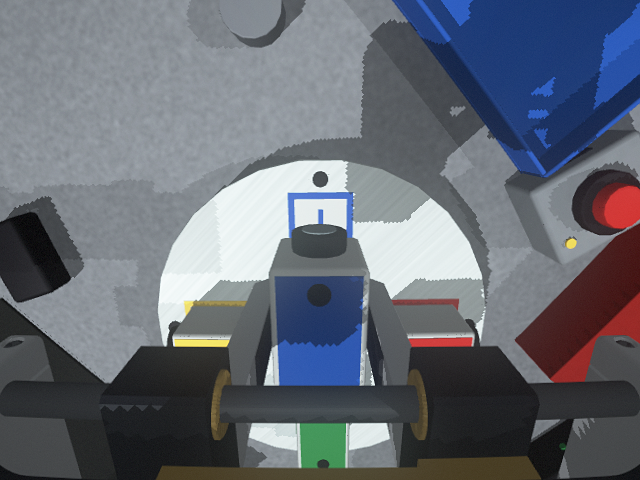

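Call:
{"op": "send_rows", "data": {"plan": ".031 -.084 0 0 0 -.08 1;0 0 .9 0 0 0 1;0 0 .8 0 0 0 1;0 0 .3 0 0 0 1;0 0 .15 0 0 0 1;0 0 .1 0 0 0 1;0 0 0 0 0 0 1;0 0 0 0 0 0 1"}}

```text
t: 45.75
tcp_pos: [527.6, 68.7, 40.2]
eef_rot: [[0.661, 0.75, 0.004], [0.75, -0.661, -0.0], [0.002, 0.003, -1.0]]
wrist_force: [-0.0, -0.3, -2.2]
finger_gap: 41.9
```

Call:
{"op": "send_rows", "data": {"plan": "0 0 0 0 0 0 1;0 0 0 0 0 0 1;0 0 0 0 0 0 1;0 0 0 0 0 0 1;0 0 0 0 0 0 1"}}

```text
t: 46.17
tcp_pos: [526.3, 68.7, 38.7]
eef_rot: [[0.661, 0.75, 0.001], [0.75, -0.661, -0.0], [0.0, 0.0, -1.0]]
wrist_force: [0.4, 0.7, -1.8]
finger_gap: 42.0
```

```bash
python3 st.py 526 67.4 38 48.45
```

```text
46.17 [526.3  68.7  38.7] yaw 48.61 gap 42.0 F [ 0.4  0.7 -1.8] q [  1.   8.  95.  -0.  77. -47.]
turn 0.026796598835318264 then x,y units -0.02927110606566704 0.01555307476947517 dz 0.016995400843396347
```

Call:
{"op": "send_rows", "data": {"plan": "-.03 .015 .035 0 0 0 1;0 0 0 0 0 0 1;0 0 0 0 0 0 1;0 0 0 0 0 0 1;0 0 0 0 0 0 .3;0 0 0 0 0 0 .3;0 0 0 0 0 0 .3;0 0 0 0 0 0 .3"}}

```text
t: 46.83
tcp_pos: [525.5, 67.1, 36.5]
eef_rot: [[0.661, 0.75, -0.001], [0.75, -0.661, -0.001], [-0.001, -0.0, -1.0]]
wrist_force: [0.5, -0.6, 0.1]
finger_gap: 64.1
```

Call:
{"op": "send_rows", "data": {"plan": "0 0 0 0 0 0 .3;0 0 -.5 0 0 0 .3;0 0 -1 0 0 0 .3;0 0 -1 0 0 0 .3;0 0 -1 0 0 0 .3;0 0 -1 0 0 0 .3;0 .9 -.3 0 0 0 .3;0 .9 0 0 0 0 .3"}}

```text
t: 47.5
tcp_pos: [582.4, 20.2, 236.5]
eef_rot: [[0.659, 0.752, 0.013], [0.752, -0.659, -0.001], [0.008, 0.01, -1.0]]
wrist_force: [0.1, -0.2, -0.1]
finger_gap: 65.8
```

Call:
{"op": "send_rows", "data": {"plan": "0 .9 0 0 0 0 .3;0 0 0 0 0 0 .3;0 0 0 0 0 0 .3;0 0 0 0 0 0 .3;0 0 0 0 0 0 .3"}}

```text
t: 47.92
tcp_pos: [606.1, -3.2, 229.1]
eef_rot: [[0.661, 0.751, -0.0], [0.751, -0.661, 0.0], [-0.0, -0.0, -1.0]]
wrist_force: [0.8, 0.7, -0.2]
finger_gap: 65.7
```

```bash
python3 mat.py w14 80; python3 - <<'E'
from h import *
im=cv2.imread("pics/w14.png");P=pose("wrist")
for c in blobs(mask(im,"orange"),20): print(c[:,0].mean(0),cv2.boundingRect(c),cv2.minAreaRect(c))
E
```

```text
47.9167 [606.1  -3.2 229.1] [ -6.  12.  68.   0. 100. -54.] [ 0.661  0.751 -0.   ] 65.73094194329829
red [(array([639.9,  75.2]), array([53.4, 35.7]), 48.8, None)]
blue [(array([526.6,  68.3]), array([35.4, 53.3]), -41.5, None), (array([528.5,  65.4]), array([42.7, 59.9]), -41.3, None)]
yellow [(array([533.8, -44.2]), array([53.6, 35.8]), 47.7, None), (array([534.2, -32.8]), array([60.4, 42.5]), 48.5, None)]
green [(array([645.8, -37.6]), array([34.6, 52.2]), -41.3, None)]
[396.65060241 269.56626506] (386, 259, 23, 23) ((396.7308044433594, 269.65386962890625), (28.155881881713867, 16.248550415039062), 60.2551155090332)
[416.50943396 286.67924528] (407, 276, 21, 23) ((416.8240966796875, 287.4896545410156), (23.584918975830078, 9.71632194519043), 48.36646270751953)
```

View pics/w14.png

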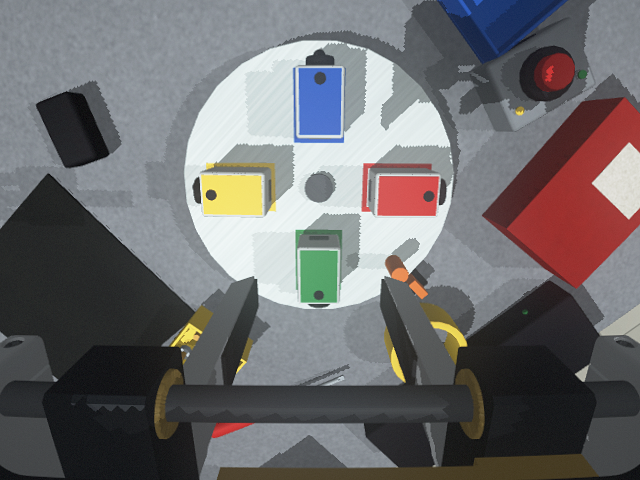

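```bash
python3 - <<'E'
from h import *
from scipy.optimize import least_squares
rays=[]
for c in("wrist","top","side"):
    ctrl.read_camera(c);P=pose(c)
    for r in ctrl.landmark_of(c,"button_top")[:3]: print(c,round(r["score"],2),r["uv"],toworld(P,r["uv"],55).round(1))
    for b in blobs(mask(cv2.imread("pics/w14.png") if c=="wrist" else ctrl.read_camera(c),"red",150,80),40):
        x=b[:,0].mean(0); w=toworld(P,x,55)
        if np.hypot(*(w-[650,240]))<45: print(" red blob",x,cv2.contourArea(b),w.round(1)); rays.append((P,x))
f=lambda X:np.concatenate([topix(P,X)-x for P,x in rays])
s=least_squares(f,[650,240,55.]); print(s.x,s.fun)
E
```

```text
wrist 0.83 [559.6, 72.3] [648.8 252.8]
 red blob [556.15740741  69.52777778] 917.0 [644.7 251.6]
top 0.67 [204.4, 195.4] [652.1 248.9]
top 0.63 [125.3, 353.6] [253.1 431.7]
top 0.62 [220.7, 161.2] [743.1 210.6]
 red blob [204.35294118 197.97058824] 112.0 [645.3 248.7]
side 0.74 [283.2, 441.4] [274.4 398.1]
side 0.46 [212.9, 280.7] [666.3 236.2]
 red blob [215.51428571 285.31428571] 105.5 [650.9 241.3]
[641.87344553 245.70790556  65.66194573] [0.24402349 0.10202723 0.31501327 0.22193357 0.31422171 0.31053462]
```

Call:
{"op": "send_rows", "data": {"plan": ".753 -.385 .28 0 0 0 1;.753 -.385 .28 0 0 0 1;.753 -.385 .28 0 0 0 1;.753 -.385 .28 0 0 0 1;.753 -.385 .28 0 0 0 1;.753 -.385 .28 0 0 0 1;.753 -.385 .28 0 0 0 1;0 0 0 0 0 0 1"}}

```text
t: 49.03
tcp_pos: [663.8, 231.6, 145.8]
eef_rot: [[0.656, 0.754, -0.006], [0.754, -0.656, 0.002], [-0.003, -0.006, -1.0]]
wrist_force: [-1.3, -0.8, -0.6]
finger_gap: 16.1
```

Call:
{"op": "send_rows", "data": {"plan": "0 0 0 0 0 0 1;0 0 0 0 0 0 1;0 0 0 0 0 0 1;0 0 0 0 0 0 1;0 0 0 0 0 0 1"}}

```text
t: 49.45
tcp_pos: [665.8, 224.1, 151.9]
eef_rot: [[0.663, 0.749, 0.002], [0.749, -0.663, 0.0], [0.001, 0.001, -1.0]]
wrist_force: [0.1, -0.4, 1.0]
finger_gap: 0.5
```

```bash
python3 - <<'E'
from h import *
im=ctrl.read_camera("wrist");P=pose("wrist");cv2.imwrite("pics/w15.png",im)
for b in blobs(mask(im,"red",150,80),80):
    w=np.array([toworld(P,p,66) for p in b[:,0].astype(float)],np.float32); print(b[:,0].mean(0),cv2.contourArea(b),cv2.minEnclosingCircle(w),cv2.fitEllipse(w))
for r in ctrl.landmark_of("wrist","button_top"): print(r["score"],r["uv"],toworld(P,r["uv"],66))
E
python3 st.py 642 246 75
```

```text
[420.60869565 309.04347826] 13105.5 ((764.3070068359375, 251.07977294921875), 71.2922134399414) ((763.0013427734375, 252.5933074951172), (109.84220886230469, 124.1150894165039), 103.78697967529297)
[156.03431373 343.75490196] 2436.0 ((641.416748046875, 64.27352905273438), 33.106842041015625) ((641.461181640625, 64.39761352539062), (41.71106719970703, 67.85828399658203), 138.3381805419922)
[318.98360656 203.83606557] 1303.0 ((642.7965698242188, 245.27896118164062), 16.033504486083984) ((643.1956176757812, 244.89205932617188), (30.012657165527344, 30.51472282409668), 170.4219512939453)
0.83 [320.1, 205.3] [643.94255417 245.45734045]
49.55 [665.6 224.5 151.5] yaw 48.53 gap 0.5 F [ 0.5  0.7 -0.1] q [ 14.  25.  59.  -0.  95. -35.]
turn -0.0 then x,y units 0.012321468723007323 -0.7994153745346417 dz 1.911410774006584
```

View pics/w15.png

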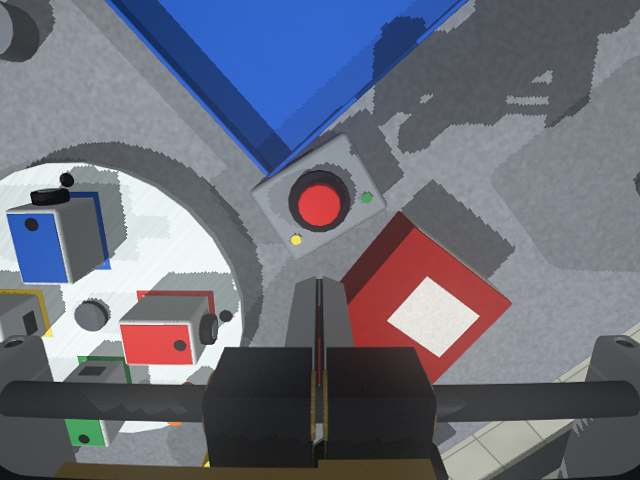

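Call:
{"op": "send_rows", "data": {"plan": ".01 -.77 0 0 0 0 1;0 0 .9 0 0 0 1;0 0 .9 0 0 0 1;0 0 .15 0 0 0 1;0 0 0 0 0 0 1;0 0 0 0 0 0 1;0 0 0 0 0 0 1;0 0 0 0 0 0 1"}}

```text
t: 50.22
tcp_pos: [644.3, 246.2, 75.6]
eef_rot: [[0.662, 0.75, 0.005], [0.75, -0.662, 0.001], [0.004, 0.003, -1.0]]
wrist_force: [0.2, 0.2, 0.0]
finger_gap: 0.4
```

Call:
{"op": "send_rows", "data": {"plan": "0 0 0 0 0 0 1;0 0 .05 0 0 0 1;0 0 .05 0 0 0 1;0 0 .05 0 0 0 1;0 0 0 0 0 0 1;0 0 0 0 0 0 1"}}

```text
t: 50.72
tcp_pos: [643.0, 246.2, 67.1]
eef_rot: [[0.661, 0.75, 0.001], [0.75, -0.661, 0.0], [0.001, 0.001, -1.0]]
wrist_force: [1.4, 0.1, 1.8]
finger_gap: 0.4
```

```bash
python3 st.py 643 245.2 66
```

```text
50.72 [643.  246.2  67.1] yaw 48.61 gap 0.4 F [1.4 0.1 1.8] q [ 16.  26.  69.  -0.  85. -32.]
turn -0.0 then x,y units -0.018904262156227855 0.015152056856094803 dz 0.028650612609904515
```

Contact near z ≈ 67. Press in small steps.

Call:
{"op": "send_rows", "data": {"plan": "0 0 .05 0 0 0 1;0 0 .05 0 0 0 1;0 0 0 0 0 0 1;0 0 0 0 0 0 1"}}

```text
t: 51.05
tcp_pos: [643.0, 246.2, 63.1]
eef_rot: [[0.661, 0.75, 0.001], [0.75, -0.661, 0.0], [0.001, 0.001, -1.0]]
wrist_force: [2.0, -0.4, 5.0]
finger_gap: 0.6
```

Call:
{"op": "send_rows", "data": {"plan": "0 0 .05 0 0 0 1;0 0 .05 0 0 0 1;0 0 0 0 0 0 1;0 0 0 0 0 0 1"}}

```text
t: 51.38
tcp_pos: [643.1, 246.2, 61.2]
eef_rot: [[0.661, 0.75, 0.002], [0.75, -0.661, 0.0], [0.002, 0.002, -1.0]]
wrist_force: [-1.7, -0.8, 10.3]
finger_gap: 0.0
```

Call:
{"op": "send_rows", "data": {"plan": "0 0 .04 0 0 0 1;0 0 0 0 0 0 1;0 0 0 0 0 0 1;0 0 0 0 0 0 1"}}

```text
t: 51.72
tcp_pos: [643.1, 246.2, 61.1]
eef_rot: [[0.661, 0.75, 0.003], [0.75, -0.661, 0.001], [0.002, 0.002, -1.0]]
wrist_force: [-2.9, -1.3, 15.4]
finger_gap: 0.7
```

Call:
{"op": "send_rows", "data": {"plan": "0 0 .04 0 0 0 1;0 0 0 0 0 0 1;0 0 0 0 0 0 1;0 0 0 0 0 0 1;0 0 0 0 0 0 1;0 0 0 0 0 0 1;0 0 0 0 0 0 1;0 0 0 0 0 0 1"}}

```text
t: 52.38
tcp_pos: [643.2, 246.2, 61.0]
eef_rot: [[0.661, 0.75, 0.004], [0.75, -0.661, 0.001], [0.003, 0.002, -1.0]]
wrist_force: [-5.5, -1.7, 18.2]
finger_gap: 0.9
```

Call:
{"op": "send_rows", "data": {"plan": "0 0 -.1 0 0 0 1;0 0 -.2 0 0 0 1;0 0 -.5 0 0 0 1;0 0 -1 0 0 0 1;0 0 -1 0 0 0 .3;0 0 -1 0 0 0 .3;0 0 -.3 0 0 0 .3;0 0 0 0 0 0 .3"}}

```text
t: 53.05
tcp_pos: [643.9, 246.7, 224.2]
eef_rot: [[0.661, 0.75, 0.007], [0.75, -0.661, 0.002], [0.007, 0.004, -1.0]]
wrist_force: [0.2, 0.1, -0.1]
finger_gap: 23.6
```

```bash
python3 st.py 526 67 200; python3 mat.py w16 80
```

```text
53.05 [643.9 246.7 224.2] yaw 48.62 gap 23.6 F [ 0.2  0.1 -0.1] q [ 16.  23.  55.   0. 102. -32.]
turn -0.0 then x,y units -5.318574428450487 0.7585150519559416 dz 0.606220460755079
53.05 [643.9 246.7 224.2] [ 16.  23.  55.   0. 102. -32.] [0.661 0.75  0.007] 23.568890030554638
red [(array([637.3,  77.4]), array([53. , 34.9]), 48.3, None)]
blue [(array([525.3,  70.2]), array([35.5, 51.9]), 138.9, np.float64(18.80621622914766))]
yellow [(array([532.2, -41.2]), array([53.8, 34.7]), -132.6, np.float64(19.104208273507425)), (array([538.2,   2.5]), array([59.8, 41.6]), 49.2, None)]
green []
```

Call:
{"op": "send_rows", "data": {"plan": "-.887 .126 0 0 0 0 .3;-.887 .126 0 0 0 0 .3;-.887 .126 0 0 0 0 .3;-.887 .126 0 0 0 0 .3;-.887 .126 0 0 0 0 .3;-.887 .126 .3 0 0 0 .3;0 0 .3 0 0 0 .3;0 0 0 0 0 0 .3"}}

```text
t: 53.77
tcp_pos: [520.6, 65.3, 188.8]
eef_rot: [[0.663, 0.748, -0.012], [0.748, -0.663, 0.0], [-0.008, -0.009, -1.0]]
wrist_force: [-0.2, -0.2, -0.3]
finger_gap: 65.8
```

Call:
{"op": "send_rows", "data": {"plan": "0 0 0 0 0 0 .3;0 0 0 0 0 0 .3;0 0 0 0 0 0 .3;0 0 0 0 0 0 .3"}}

```text
t: 54.1
tcp_pos: [525.1, 67.3, 195.5]
eef_rot: [[0.66, 0.751, 0.0], [0.751, -0.66, 0.0], [0.0, 0.0, -1.0]]
wrist_force: [-0.3, 0.7, 0.7]
finger_gap: 66.1
```

```bash
python3 mat.py w17 80; python3 st.py 526.3 68 38 48.5; python3 - <<'E'
from h import *
for c in("top","wrist","side"):
    im=ctrl.read_camera(c);P=pose(c)
    print(c,find(c,"tote_in",4,P,1))
    for b in blobs(mask(im,"blue",140,60),1500):
        for z in(36,):
            w=np.array([toworld(P,p,z) for p in b[:,0].astype(float)],np.float32); m=w.min(0),w.max(0); print(c,z,m,(m[0]+m[1])/2)
E
```

```text
54.1 [525.1  67.3 195.5] [  1.   2.  82.   0.  95. -48.] [0.66  0.751 0.   ] 66.1223444659793
red []
blue [(array([526.5,  68.3]), array([35.4, 53.1]), -41.3, None)]
yellow [(array([523. , -21.7]), array([59.3, 41.7]), 48.8, None)]
green []
54.15 [525.1  67.2 195.6] yaw 48.68 gap 65.9 F [-0.2 -0.1  0.9] q [  1.   2.  82.   0.  95. -48.]
turn 0.030704823268834502 then x,y units 0.03476270912184877 0.009315055811688244 dz 3.940735680346851
top [(0.61, array([172.5, 264. ]), array([483.4, 335.5]))]
top 36 (array([363.77313, 219.75732], dtype=float32), array([605.5869 , 456.63177], dtype=float32)) [484.68002 338.19455]
top 36 (array([ 858.01404, -701.56934], dtype=float32), array([1014.8658, -325.1493], dtype=float32)) [ 936.43994 -513.3593 ]
top 36 (array([773.01697, 774.205  ], dtype=float32), array([1173.016 ,  897.1129], dtype=float32)) [973.0165  835.65894]
wrist [(0.56, array([397.1, 374.8]), array([736. ,   7.2]))]
wrist 36 (array([405.56085, 214.43886], dtype=float32), array([605.4044, 401.3068], dtype=float32)) [505.48264 307.87283]
wrist 36 (array([500.30386 ,  25.971962], dtype=float32), array([571.5004  ,  95.146355], dtype=float32)) [535.90216  60.55916]
side [(0.64, array([268.8, 226.6]), array([734.2,  -9. ]))]
side 36 (array([353.17178, 223.7188 ], dtype=float32), array([607.4624, 459.2925], dtype=float32)) [480.31708 341.50565]
```

Call:
{"op": "send_rows", "data": {"plan": ".035 .01 .9 0 0 0 .3;0 0 .9 0 0 0 .3;0 0 .9 0 0 0 .3;0 0 .9 0 0 0 .3;0 0 .33 0 0 0 .3;0 0 0 0 0 0 .3;0 0 0 0 0 0 .3;0 0 0 0 0 0 1"}}

```text
t: 55.12
tcp_pos: [526.3, 67.2, 39.0]
eef_rot: [[0.661, 0.75, 0.001], [0.75, -0.661, -0.0], [0.001, 0.001, -1.0]]
wrist_force: [-0.6, -0.4, -0.6]
finger_gap: 62.1
```

Call:
{"op": "send_rows", "data": {"plan": "0 0 0 0 0 0 1;0 0 0 0 0 0 1;0 0 0 0 0 0 1;0 0 0 0 0 0 1;0 0 0 0 0 0 1;0 0 0 0 0 0 1;0 0 -.4 0 0 0 1;0 0 -.8 0 0 0 1"}}

```text
t: 55.78
tcp_pos: [521.2, 66.9, 81.0]
eef_rot: [[0.661, 0.75, -0.013], [0.75, -0.661, -0.001], [-0.009, -0.009, -1.0]]
wrist_force: [-0.0, 0.9, -2.5]
finger_gap: 41.8
```

Call:
{"op": "send_rows", "data": {"plan": "0 0 -.8 0 0 0 1;0 0 -.3 0 0 0 1;.691 -.568 0 0 0 0 1;.691 -.568 0 0 0 0 1;.691 -.568 0 0 0 0 1;.691 -.568 0 0 0 0 1;.691 -.568 0 0 0 0 1;.691 -.568 0 0 0 0 1"}}

```text
t: 56.45
tcp_pos: [532.1, 283.0, 128.3]
eef_rot: [[0.661, 0.75, -0.002], [0.75, -0.661, -0.001], [-0.003, -0.001, -1.0]]
wrist_force: [0.4, -0.7, -2.4]
finger_gap: 42.3
```

Call:
{"op": "send_rows", "data": {"plan": ".691 -.568 0 0 0 0 1;.691 -.568 0 0 0 0 1;.691 -.568 0 0 0 0 1;0 0 .7 0 0 0 1;0 0 .7 0 0 0 1;0 0 .7 0 0 0 1;0 0 .4 0 0 0 1;0 0 0 0 0 0 1"}}

```text
t: 57.12
tcp_pos: [532.4, 386.4, 22.1]
eef_rot: [[0.661, 0.75, -0.012], [0.75, -0.661, -0.008], [-0.013, -0.004, -1.0]]
wrist_force: [-0.3, -1.4, -3.7]
finger_gap: 41.7
```

Call:
{"op": "send_rows", "data": {"plan": "0 0 .2 0 0 0 1;0 0 .1 0 0 0 1;0 0 0 0 0 0 1;0 0 0 0 0 0 1;0 0 0 0 0 0 1;0 0 0 0 0 0 1"}}

```text
t: 57.62
tcp_pos: [537.5, 389.4, 19.6]
eef_rot: [[0.661, 0.75, 0.002], [0.75, -0.661, 0.001], [0.002, 0.001, -1.0]]
wrist_force: [0.3, 0.8, -2.1]
finger_gap: 41.9
```

```bash
python3 st.py 537 390 10 48.6
```

```text
57.62 [537.5 389.4  19.6] yaw 48.61 gap 41.9 F [ 0.3  0.8 -2.1] q [ 31.  25.  76.  -0.  79. -18.]
turn 0.0011499366466741396 then x,y units 0.003117866981955324 -0.01935860536058679 dz 0.2407669998823299
```

Call:
{"op": "send_rows", "data": {"plan": "0 0 .15 0 0 0 1;0 0 0 0 0 0 1;0 0 0 0 0 0 1;0 0 .05 0 0 0 1;0 0 0 0 0 0 1;0 0 0 0 0 0 1;0 0 0 0 0 0 1"}}

```text
t: 58.2
tcp_pos: [536.8, 389.0, 11.2]
eef_rot: [[0.661, 0.75, 0.0], [0.75, -0.661, 0.0], [0.0, 0.0, -1.0]]
wrist_force: [-2.2, -1.8, 3.7]
finger_gap: 42.1
```

Call:
{"op": "send_rows", "data": {"plan": "0 0 0 0 0 0 1;0 0 .02 0 0 0 1;0 0 0 0 0 0 1;0 0 0 0 0 0 1"}}

```text
t: 58.53
tcp_pos: [536.8, 389.0, 11.1]
eef_rot: [[0.661, 0.75, 0.001], [0.75, -0.661, 0.0], [0.0, 0.0, -1.0]]
wrist_force: [-4.3, -2.4, 7.6]
finger_gap: 41.7
```

Landed. Release, rise, travel to green.

Call:
{"op": "send_rows", "data": {"plan": "0 0 -.03 0 0 0 1;0 0 0 0 0 0 .3;0 0 0 0 0 0 .3;0 0 0 0 0 0 .3;0 0 0 0 0 0 .3;0 0 0 0 0 0 .3;0 0 -.5 0 0 0 .3;0 0 -1 0 0 0 .3"}}

```text
t: 59.2
tcp_pos: [532.8, 386.6, 63.7]
eef_rot: [[0.661, 0.75, -0.012], [0.75, -0.661, -0.007], [-0.014, -0.004, -1.0]]
wrist_force: [1.4, 0.2, -0.9]
finger_gap: 65.8
```

Call:
{"op": "send_rows", "data": {"plan": "0 0 -1 0 0 0 .3;0 0 -1 0 0 0 .3;0 0 -1 0 0 0 .3;-.565 .827 0 0 0 0 .3;-.565 .827 0 0 0 0 .3;-.565 .827 0 0 0 0 .3;-.565 .827 0 0 0 0 .3;-.565 .827 0 0 0 0 .3"}}

```text
t: 59.87
tcp_pos: [586.3, 193.3, 190.7]
eef_rot: [[0.661, 0.751, 0.001], [0.751, -0.661, 0.0], [0.0, 0.0, -1.0]]
wrist_force: [-0.1, 1.2, 0.2]
finger_gap: 65.6
```

Call:
{"op": "send_rows", "data": {"plan": "-.565 .827 0 0 0 0 .3;-.565 .827 0 0 0 0 .3;-.565 .827 0 0 0 0 .3;-.565 .827 0 0 0 0 .3;-.565 .827 0 0 0 0 .3;-.565 .827 0 0 0 0 .3;0 0 0 0 0 0 .3;0 0 0 0 0 0 .3"}}

```text
t: 60.53
tcp_pos: [645.5, -40.5, 189.8]
eef_rot: [[0.664, 0.747, -0.001], [0.747, -0.664, 0.0], [-0.0, -0.001, -1.0]]
wrist_force: [-0.8, 0.5, 0.2]
finger_gap: 65.5
```

Call:
{"op": "send_rows", "data": {"plan": "0 0 0 0 0 0 .3;0 0 0 0 0 0 .3;0 0 0 0 0 0 .3"}}

```text
t: 60.78
tcp_pos: [645.2, -36.3, 190.8]
eef_rot: [[0.659, 0.752, 0.0], [0.752, -0.659, 0.0], [0.0, 0.0, -1.0]]
wrist_force: [0.3, 0.4, 0.3]
finger_gap: 65.5
```

```bash
python3 mat.py w18 80; python3 st.py 645.8 -37.8 38 48.6
```

```text
60.7833 [645.2 -36.3 190.8] [ -8.  18.  65.   0.  97. -57.] [0.659 0.752 0.   ] 65.48603854870278
red [(array([639.7,  74.8]), array([53.8, 35.1]), 49.1, np.float64(20.898964939760443))]
blue [(array([536.1,  59.5]), array([42.6, 54.6]), -41.2, None)]
yellow [(array([533.3, -43.9]), array([53.7, 35.4]), -132.7, np.float64(20.241087993339562)), (array([540. , -35.8]), array([58.8, 42.3]), 48.3, None)]
green [(array([645.5, -37.9]), array([34.7, 53. ]), -42.2, None)]
60.83 [645.2 -36.4 190.9] yaw 48.74 gap 65.6 F [-0.4  0.2 -0.5] q [ -8.  18.  65.   0.  97. -57.]
turn 0.02369867048613609 then x,y units -0.017507861854621155 0.033909191877700265 dz 3.8215346913770247
```

Call:
{"op": "send_rows", "data": {"plan": "-.017 .034 .9 0 0 0 .3;0 0 .9 0 0 0 .3;0 0 .9 0 0 0 .3;0 0 .9 0 0 0 .3;0 0 .2 0 0 0 .3;0 0 0 0 0 0 .3;0 0 0 0 0 0 .3;0 0 0 0 0 0 1"}}

```text
t: 61.5
tcp_pos: [647.5, -39.3, 41.1]
eef_rot: [[0.661, 0.751, 0.004], [0.751, -0.661, -0.001], [0.002, 0.004, -1.0]]
wrist_force: [-0.2, 0.0, 0.3]
finger_gap: 62.0
```

Call:
{"op": "send_rows", "data": {"plan": "0 0 0 0 0 0 1;0 0 0 0 0 0 1;0 0 0 0 0 0 1;0 0 0 0 0 0 1;0 0 0 0 0 0 1;0 0 0 0 0 0 1;0 0 -.4 0 0 0 1;0 0 -.8 0 0 0 1"}}

```text
t: 62.17
tcp_pos: [641.6, -38.9, 80.2]
eef_rot: [[0.661, 0.75, -0.013], [0.75, -0.661, 0.002], [-0.007, -0.011, -1.0]]
wrist_force: [-0.4, 0.0, -2.4]
finger_gap: 41.9
```

Call:
{"op": "send_rows", "data": {"plan": "0 0 -.8 0 0 0 1;0 0 -.3 0 0 0 1;.376 -.921 0 0 0 0 1;.376 -.921 0 0 0 0 1;.376 -.921 0 0 0 0 1;.376 -.921 0 0 0 0 1;.376 -.921 0 0 0 0 1;.376 -.921 0 0 0 0 1"}}

```text
t: 62.83
tcp_pos: [537.9, 175.6, 128.8]
eef_rot: [[0.662, 0.75, -0.002], [0.75, -0.662, -0.0], [-0.002, -0.001, -1.0]]
wrist_force: [0.1, -0.1, -2.0]
finger_gap: 42.1
```

Call:
{"op": "send_rows", "data": {"plan": ".376 -.921 0 0 0 0 1;.376 -.921 0 0 0 0 1;.376 -.921 0 0 0 0 1;.376 -.921 0 0 0 0 1;.376 -.921 0 0 0 0 1;.376 -.921 0 0 0 0 1;0 0 0 0 0 0 1;0 0 .7 0 0 0 1"}}

```text
t: 63.5
tcp_pos: [435.0, 392.4, 107.1]
eef_rot: [[0.658, 0.753, 0.009], [0.753, -0.658, 0.006], [0.01, 0.002, -1.0]]
wrist_force: [1.6, 0.3, -1.1]
finger_gap: 42.2
```

Call:
{"op": "send_rows", "data": {"plan": "0 0 .7 0 0 0 1;0 0 .7 0 0 0 1;0 0 .5 0 0 0 1;0 0 .2 0 0 0 1;0 0 0 0 0 0 1;0 0 0 0 0 0 1;0 0 0 0 0 0 1;0 0 0 0 0 0 1"}}

```text
t: 64.17
tcp_pos: [435.0, 389.0, 20.7]
eef_rot: [[0.661, 0.75, 0.003], [0.75, -0.661, 0.002], [0.004, 0.001, -1.0]]
wrist_force: [0.5, -0.7, -1.5]
finger_gap: 41.7
```

```bash
python3 st.py 433 390 11 48.6
```

```text
64.17 [435.  389.   20.7] yaw 48.6 gap 41.7 F [ 0.5 -0.7 -1.5] q [ 36.  15.  88.  -0.  76. -12.]
turn -0.00021162708286700158 then x,y units -0.014400748308882596 -0.05315683926213273 dz 0.24306989831981554
```

Call:
{"op": "send_rows", "data": {"plan": "0 0 .15 0 0 0 1;0 0 0 0 0 0 1;0 0 0 0 0 0 1;0 0 .05 0 0 0 1;0 0 0 0 0 0 1;0 0 0 0 0 0 1;0 0 0 0 0 0 1;0 0 0 0 0 0 1"}}

```text
t: 64.83
tcp_pos: [433.9, 388.4, 11.9]
eef_rot: [[0.661, 0.75, 0.001], [0.75, -0.661, 0.0], [0.001, 0.0, -1.0]]
wrist_force: [-2.4, -1.3, 6.4]
finger_gap: 41.8
```

```bash
python3 st.py
```

```text
64.83 [433.9 388.4  11.9] yaw 48.61 gap 41.8 F [-2.4 -1.3  6.4] q [ 36.  16.  89.  -0.  75. -12.]
```

Call:
{"op": "send_rows", "data": {"plan": "0 0 -.03 0 0 0 1;0 0 0 0 0 0 .3;0 0 0 0 0 0 .3;0 0 0 0 0 0 .3;0 0 0 0 0 0 .3;0 0 0 0 0 0 .3;0 0 -.5 0 0 0 .3;0 0 -1 0 0 0 .3"}}

```text
t: 65.5
tcp_pos: [429.9, 385.4, 65.9]
eef_rot: [[0.661, 0.75, -0.011], [0.75, -0.661, -0.008], [-0.013, -0.003, -1.0]]
wrist_force: [0.3, 0.4, -0.1]
finger_gap: 65.4
```

Call:
{"op": "send_rows", "data": {"plan": "0 0 -1 0 0 0 .3;0 0 -1 0 0 .998 .3;0 0 -1 0 0 .998 .3;0 0 0 0 0 .998 .3;0 0 0 0 0 .998 .3;0 0 0 0 0 .998 .3;0 0 0 0 0 .998 .3;0 0 0 0 0 .998 .3"}}

```text
t: 66.17
tcp_pos: [433.6, 388.2, 191.8]
eef_rot: [[0.994, 0.111, 0.0], [0.111, -0.994, 0.0], [0.0, 0.0, -1.0]]
wrist_force: [0.3, 0.1, 0.1]
finger_gap: 65.5
```

Call:
{"op": "send_rows", "data": {"plan": "0 0 0 0 0 .998 .3;0 0 0 0 0 .998 .3;0 0 0 0 0 .998 .3;0 0 0 0 0 .998 .3;0 0 0 0 0 .998 .3;0 0 0 0 0 .998 .3;0 0 0 0 0 .998 .3;0 0 0 0 0 .998 .3"}}

```text
t: 66.83
tcp_pos: [433.6, 388.2, 191.6]
eef_rot: [[0.749, -0.663, -0.0], [-0.663, -0.749, -0.0], [0.0, 0.0, -1.0]]
wrist_force: [0.7, 0.5, -0.0]
finger_gap: 66.0
```

Call:
{"op": "send_rows", "data": {"plan": "0 0 0 0 0 0 .3;.904 .252 0 0 0 0 .3;.904 .252 0 0 0 0 .3;.904 .252 0 0 0 0 .3;.904 .252 0 0 0 0 .3;.904 .252 0 0 0 0 .3;.904 .252 0 0 0 0 .3;.904 .252 0 0 0 0 .3"}}

```text
t: 67.5
tcp_pos: [578.3, 166.7, 191.8]
eef_rot: [[0.754, -0.657, 0.0], [-0.657, -0.754, 0.0], [0.0, -0.0, -1.0]]
wrist_force: [0.6, 1.0, 0.1]
finger_gap: 65.8
```

Call:
{"op": "send_rows", "data": {"plan": ".904 .252 0 0 0 0 .3;.904 .252 0 0 0 0 .3;.904 .252 0 0 0 0 .3;0 0 0 0 0 0 .3;0 0 0 0 0 0 .3;0 0 0 0 0 0 .3;0 0 0 0 0 0 .3;0 0 0 0 0 0 .3"}}

```text
t: 68.17
tcp_pos: [638.7, 75.6, 192.1]
eef_rot: [[0.754, -0.657, 0.0], [-0.657, -0.754, 0.0], [0.0, -0.0, -1.0]]
wrist_force: [-0.3, -0.3, -0.3]
finger_gap: 66.2
```

```bash
python3 mat.py w19 80; python3 st.py 639.7 75 38 -41.2
```

```text
68.1667 [638.7  75.6 192.1] [ 2. 17. 66.  0. 97. 43.] [ 0.754 -0.657  0.   ] 66.1791514385979
red [(array([640.3,  74.8]), array([53.5, 34.8]), 48.3, None)]
blue [(array([550.5,  78.1]), array([42.2, 59.5]), -41.8, None)]
yellow []
green []
68.22 [638.7  75.6 192.2] yaw -41.06 gap 66.1 F [-0.5 -0.5 -0. ] q [ 2. 17. 66.  0. 97. 43.]
turn 0.022707428867718704 then x,y units 0.02835939185821811 -0.005288107967540108 dz 3.8555431913251006
```

Call:
{"op": "send_rows", "data": {"plan": ".03 -.005 .9 0 0 0 .3;0 0 .9 0 0 0 .3;0 0 .9 0 0 0 .3;0 0 .9 0 0 0 .3;0 0 .23 0 0 0 .3;0 0 0 0 0 0 .3;0 0 0 0 0 0 .3;0 0 0 0 0 0 1"}}

```text
t: 68.88
tcp_pos: [641.6, 74.1, 40.9]
eef_rot: [[0.753, -0.658, 0.004], [-0.658, -0.753, 0.0], [0.003, -0.003, -1.0]]
wrist_force: [0.3, 0.3, 0.6]
finger_gap: 61.8
```

Call:
{"op": "send_rows", "data": {"plan": "0 0 0 0 0 0 1;0 0 0 0 0 0 1;0 0 0 0 0 0 1;0 0 0 0 0 0 1;0 0 0 0 0 0 1;0 0 0 0 0 0 1;0 0 -.4 0 0 0 1;0 0 -.8 0 0 0 1"}}

```text
t: 69.55
tcp_pos: [635.9, 73.1, 80.1]
eef_rot: [[0.752, -0.659, -0.013], [-0.659, -0.752, -0.001], [-0.009, 0.01, -1.0]]
wrist_force: [-0.1, 0.2, -2.7]
finger_gap: 42.0
```

Call:
{"op": "send_rows", "data": {"plan": "0 0 -.8 0 0 0 1;0 0 -.3 0 0 0 1;-.902 -.379 0 0 0 0 1;-.902 -.379 0 0 0 0 1;-.902 -.379 0 0 0 0 1;-.902 -.379 0 0 0 0 1;-.902 -.379 0 0 0 0 1;-.902 -.379 0 0 0 0 1"}}

```text
t: 70.22
tcp_pos: [535.7, 285.5, 128.7]
eef_rot: [[0.752, -0.659, -0.002], [-0.659, -0.752, -0.001], [-0.001, 0.002, -1.0]]
wrist_force: [1.5, 0.6, -1.7]
finger_gap: 42.1
```

Call:
{"op": "send_rows", "data": {"plan": "0 0 0 0 0 0 1;0 0 0 0 0 0 1;0 0 .7 0 0 0 1;0 0 .7 0 0 0 1;0 0 .7 0 0 0 1;0 0 .5 0 0 0 1;0 0 .2 0 0 0 1;0 0 0 0 0 0 1"}}

```text
t: 70.88
tcp_pos: [535.6, 282.2, 14.7]
eef_rot: [[0.751, -0.66, -0.006], [-0.66, -0.751, -0.003], [-0.003, 0.007, -1.0]]
wrist_force: [0.4, -0.6, -2.9]
finger_gap: 41.6
```

Call:
{"op": "send_rows", "data": {"plan": "0 0 0 0 0 0 1;0 0 0 0 0 0 1;0 0 .15 0 0 0 1;0 0 0 0 0 0 1;0 0 0 0 0 0 1;0 0 .05 0 0 0 1;0 0 0 0 0 0 1;0 0 0 0 0 0 1"}}

```text
t: 71.55
tcp_pos: [538.0, 284.9, 11.8]
eef_rot: [[0.752, -0.659, 0.002], [-0.659, -0.752, 0.001], [0.001, -0.002, -1.0]]
wrist_force: [-1.1, -0.0, 2.9]
finger_gap: 41.5
```

```bash
python3 st.py 537 286 11
```

```text
71.55 [538.  284.9  11.8] yaw -41.2 gap 41.5 F [-1.1 -0.   2.9] q [23. 19. 85. -0. 76. 64.]
turn -0.0 then x,y units -0.03734748440198011 -0.003992476624342278 dz 0.020812904887562177
```

Call:
{"op": "send_rows", "data": {"plan": "0 0 0 0 0 0 .3;0 0 0 0 0 0 .3;0 0 0 0 0 0 .3;0 0 0 0 0 0 .3;0 0 0 0 0 0 .3;0 0 -.5 0 0 0 .3;0 0 -1 0 0 0 .3;0 0 -1 0 0 0 .3"}}

```text
t: 72.22
tcp_pos: [535.6, 283.8, 109.0]
eef_rot: [[0.752, -0.659, -0.006], [-0.659, -0.752, -0.002], [-0.003, 0.005, -1.0]]
wrist_force: [1.0, 0.6, 1.1]
finger_gap: 65.7
```

Call:
{"op": "send_rows", "data": {"plan": "0 0 -1 0 0 0 .3;0 0 -1 0 0 0 .3;.594 .694 0 0 0 0 .3;.594 .694 0 0 0 0 .3;.594 .694 0 0 0 0 .3;.594 .694 0 0 0 0 .3;.594 .694 0 0 0 0 .3;.594 .694 0 0 0 0 .3"}}

```text
t: 72.88
tcp_pos: [534.5, 63.8, 190.6]
eef_rot: [[0.753, -0.659, 0.0], [-0.659, -0.753, -0.0], [0.0, -0.0, -1.0]]
wrist_force: [0.6, -0.3, -0.4]
finger_gap: 65.9
```

Call:
{"op": "send_rows", "data": {"plan": ".594 .694 0 0 0 0 .3;.594 .694 0 0 0 0 .3;.594 .694 0 0 0 0 .3;0 0 0 0 0 0 .3;0 0 0 0 0 0 .3;0 0 0 0 0 0 .3;0 0 0 0 0 0 .3;0 0 0 0 0 0 .3"}}

```text
t: 73.55
tcp_pos: [533.7, -42.8, 190.6]
eef_rot: [[0.754, -0.657, 0.0], [-0.657, -0.754, 0.0], [-0.0, -0.0, -1.0]]
wrist_force: [-0.5, -0.3, -0.1]
finger_gap: 65.9
```

```bash
python3 mat.py w20 80; python3 st.py 533.6 -44.3 38 -42.1
```

```text
73.55 [533.7 -42.8 190.6] [-11.   3.  82.   0.  95.  30.] [ 0.754 -0.657 -0.   ] 65.85704222702819
red [(array([631.4,  64.5]), array([56.1, 42.3]), 48.0, None)]
blue [(array([535.7,  61.5]), array([42.4, 59.2]), -42.1, None)]
yellow [(array([532.9, -43.6]), array([53.8, 35.1]), 46.9, None)]
green []
73.6 [533.7 -42.9 190.6] yaw -41.08 gap 66.0 F [0.3 0.4 0.6] q [-11.   3.  82.   0.  95.  30.]
turn 0.16978885110453726 then x,y units 0.0226376917502716 0.027259545337816864 dz 3.814978944281806
```

Call:
{"op": "send_rows", "data": {"plan": ".02 .025 .9 0 0 .17 .3;0 0 .9 0 0 0 .3;0 0 .9 0 0 0 .3;0 0 .9 0 0 0 .3;0 0 .2 0 0 0 .3;0 0 0 0 0 0 .3;0 0 0 0 0 0 .3;0 0 0 0 0 0 1"}}

```text
t: 74.27
tcp_pos: [535.4, -45.5, 41.0]
eef_rot: [[0.741, -0.672, 0.004], [-0.672, -0.741, -0.001], [0.004, -0.002, -1.0]]
wrist_force: [0.3, 0.1, 0.7]
finger_gap: 62.2
```

Call:
{"op": "send_rows", "data": {"plan": "0 0 0 0 0 0 1;0 0 0 0 0 0 1;0 0 0 0 0 0 1;0 0 0 0 0 0 1;0 0 0 0 0 0 1;0 0 0 0 0 0 1;0 0 -.4 0 0 0 1;0 0 -.8 0 0 0 1"}}

```text
t: 74.93
tcp_pos: [529.2, -44.9, 81.3]
eef_rot: [[0.74, -0.672, -0.012], [-0.672, -0.74, 0.002], [-0.01, 0.007, -1.0]]
wrist_force: [0.5, -0.1, -2.9]
finger_gap: 41.7
```

Call:
{"op": "send_rows", "data": {"plan": "0 0 -.8 0 0 0 1;0 0 -.3 0 0 0 1;-.821 -.494 0 0 0 0 1;-.821 -.494 0 0 0 0 1;-.821 -.494 0 0 0 0 1;-.821 -.494 0 0 0 0 1;-.821 -.494 0 0 0 0 1;-.821 -.494 0 0 0 0 1"}}

```text
t: 75.6
tcp_pos: [465.8, 175.9, 129.0]
eef_rot: [[0.74, -0.673, -0.002], [-0.673, -0.74, -0.001], [-0.001, 0.002, -1.0]]
wrist_force: [0.7, 0.4, -3.1]
finger_gap: 41.8
```

Call:
{"op": "send_rows", "data": {"plan": "-.821 -.494 0 0 0 0 1;-.821 -.494 0 0 0 0 1;-.821 -.494 0 0 0 0 1;0 0 0 0 0 0 1;0 0 0 0 0 0 1;0 0 .7 0 0 0 1;0 0 .7 0 0 0 1;0 0 .7 0 0 0 1"}}

```text
t: 76.27
tcp_pos: [434.8, 283.3, 45.3]
eef_rot: [[0.739, -0.673, 0.001], [-0.673, -0.739, -0.001], [0.001, -0.0, -1.0]]
wrist_force: [0.2, -0.5, -2.6]
finger_gap: 41.8
```

Call:
{"op": "send_rows", "data": {"plan": "0 0 .5 0 0 0 1;0 0 .2 0 0 0 1;0 0 0 0 0 0 1;0 0 0 0 0 0 1;0 0 0 0 0 0 1;0 0 .15 0 0 0 1;0 0 0 0 0 0 1;0 0 0 0 0 0 1"}}

```text
t: 76.93
tcp_pos: [434.5, 284.8, 13.0]
eef_rot: [[0.74, -0.672, 0.001], [-0.672, -0.74, 0.0], [0.0, -0.001, -1.0]]
wrist_force: [-0.0, -0.5, -2.7]
finger_gap: 41.7
```

Call:
{"op": "send_rows", "data": {"plan": "0 0 .05 0 0 0 1;0 0 0 0 0 0 1;0 0 0 0 0 0 1;0 0 0 0 0 0 1"}}

```text
t: 77.27
tcp_pos: [434.9, 285.2, 11.9]
eef_rot: [[0.74, -0.672, 0.002], [-0.672, -0.74, 0.001], [0.001, -0.002, -1.0]]
wrist_force: [-1.0, -0.8, 5.4]
finger_gap: 41.7
```

```bash
python3 st.py 433 286 11
```

```text
77.27 [434.9 285.2  11.9] yaw -42.23 gap 41.7 F [-1.  -0.8  5.4] q [27.  8. 98. -0. 74. 69.]
turn -0.0 then x,y units -0.049140817103225744 0.016199642655988347 dz 0.021821246283231455
```

Release, rise, back off and check with top and side cameras.

Call:
{"op": "send_rows", "data": {"plan": "0 0 0 0 0 0 .3;0 0 0 0 0 0 .3;0 0 0 0 0 0 .3;0 0 0 0 0 0 .3;0 0 0 0 0 0 .3;0 0 -.5 0 0 0 .3;0 0 -1 0 0 0 .3;0 0 -1 0 0 0 .3"}}

```text
t: 77.93
tcp_pos: [432.5, 283.9, 109.4]
eef_rot: [[0.74, -0.672, -0.005], [-0.672, -0.74, -0.003], [-0.002, 0.005, -1.0]]
wrist_force: [0.2, 0.3, -0.5]
finger_gap: 65.2
```

Call:
{"op": "send_rows", "data": {"plan": "0 0 -1 0 0 0 .3;0 0 -1 0 0 0 .3;0 0 -1 0 0 0 .3;.5 .7 0 0 0 0 .3;.5 .7 0 0 0 0 .3;.5 .7 0 0 0 0 .3;.5 .7 0 0 0 0 .3;.5 .7 0 0 0 0 .3"}}

```text
t: 78.6
tcp_pos: [413.7, 112.6, 230.5]
eef_rot: [[0.741, -0.672, 0.0], [-0.672, -0.741, -0.0], [0.0, -0.0, -1.0]]
wrist_force: [0.8, -1.5, 1.0]
finger_gap: 65.9
```

Call:
{"op": "send_rows", "data": {"plan": ".5 .7 0 0 0 0 .3;.5 .7 0 0 0 0 .3;.5 .7 0 0 0 0 .3;.5 .7 0 0 0 0 .3;0 0 0 0 0 0 .3;0 0 0 0 0 0 .3;0 0 0 0 0 0 .3"}}

```text
t: 79.18
tcp_pos: [398.1, -22.5, 230.5]
eef_rot: [[0.74, -0.673, 0.0], [-0.673, -0.74, 0.001], [-0.0, -0.0, -1.0]]
wrist_force: [0.8, -0.1, -0.6]
finger_gap: 65.9
```

```bash
python3 - <<'E'
from h import *
a=ctrl.read_camera("top");b=ctrl.read_camera("side")
cv2.imwrite("pics/end.png",np.hstack([cv2.resize(a[80:380,90:490],(400,300)),b[180:480,120:520]]))
P=pose("top")
for k,v in cams(a,P,52).items(): print(k,v)
E
python3 st.py
```

```text
red [(array([632.7,  75.7]), array([68. , 49.1]), 49.1, None), (array([ 262.8, -312.1]), array([34.3, 51.7]), -80.4, None), (array([537.6, 288. ]), array([53.8, 35.9]), 48.7, None), (array([257.2, 426.1]), array([44. , 45.7]), -87.6, None)]
blue []
yellow [(array([435. , 288.5]), array([54.1, 34.9]), 46.5, None)]
green [(array([640.5, -35.9]), array([48.1, 67.6]), -40.8, None), (array([432. , 392.4]), array([34.9, 52.4]), -41.0, None)]
79.28 [398.2 -21.7 230.5] yaw -42.12 gap 65.4 F [-0.3 -0.1 -0.7] q [-11. -15.  94.   0. 101.  31.]
```

View pics/end.png

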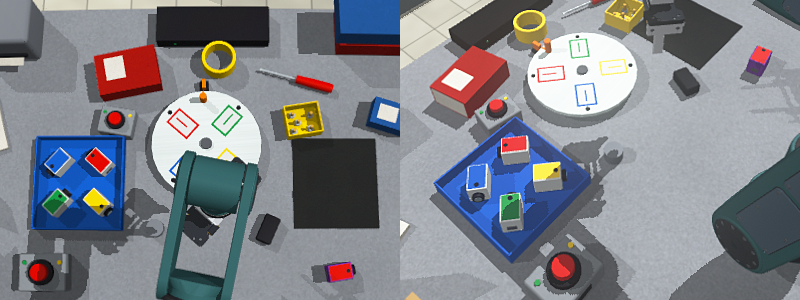

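```bash
python3 -c "
from workcell import ctrl
print(ctrl.job_done())"
```

```text
the job is handed in; nothing more can be done
None
```

I finished the whole sequence and handed it in at about 79 s. No verdict came back.

- **Carousel:** I turned it by its knob to the pointer. It measured about 3.1° afterwards and about 3.5° after the yellow camera was set down. I measured the pointer at about 2.7°, so the knob is under 1° off. I did not correct that.
- **Cameras on pads:** All four stood on their own colours with the lens outward. Before the button press they measured within about 2 mm and 1° of their targets.
- **Button:** I pressed the smaller red button to a hard stop, with force rising to about 18 N and no further travel. I held it about 1 s and let it up. I inferred full travel from that stop and did not measure it. I saw the cameras still in place after the press.
- **Tote:** The final top and side pictures show all four cameras upright in the blue tote and the gripper clear. The bystanders and the purple look-alike appear unmoved, judging by eye.

- **Missed grasp:** The first grasp on the yellow camera failed because I lifted before the fingers had closed. The camera measured undisturbed, and I picked it again.
- **No knock:** I saw no camera knocked aside.

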